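Check a varnished pen-rack hole with a collared gauge

ROBOT

A 6-joint arm with a two-finger parallel gripper is mounted at the origin on the work surface. World frame = base frame: x ahead of the robot, y to its left, z up, the work surface at z = 0. Lengths are in m, angles in degrees, forces in N, time in s.
With the tool pointing down it reaches from about 0.375 to 0.9 m from the base axis. Payload 3.1 kg.
Tool frame: the origin (TCP) lies midway between the tips of the shut fingers; the grasp point (between the pads) lies 19 mm behind it; z points along the fingers, y is the line along which they close (so a half turn about z gives the same grasp; the last joint's range is limited). The gripper opens to 87 mm and grips with 3 to 60 N. Pads are 19 mm wide; open, the fingers measure 117 mm over their backs; the gripper's body (75 mm by 190 mm) begins 51 mm behind the grasp point.
Start: joints at [-81.618, 30.224, 82.088, -0, 67.689, -10.227], TCP at [0.199, -0.592, 0.189] pointing down, gripper open.
Joint ranges: [-176.69, 176.69], [-43.24, 126.21], [12.49, 139.97], [-82, 262], [0, 151.66], [-163.58, 163.58]. Speed limits (degrees/s): [159.86, 159.86, 180, 180, 180, 180].

INTERFACE

Orientations are given as a 3x3 rotation matrix whose columns are the frame's x, y, z axes.
In Python, from rig import read_state, capture, camera_info, hand_in gives the robot as it stands.
- The arm moves only by the tool drive_tool, never from a script. Its argument "motion" is a list of rows, each a list of 2 entries, a list of its own where there are three numbers: the shift along the tool's x, y, z in mm, then the turn, a rotation vector about the tool's x, y, z in rad. A call has 1 to 5 rows; each row shifts and turns the commanded pose from where the row before left it, along the tool's axes as they then stand; what a row does not reach is not made up. A row lasts 1/10 s, in which the tool goes at most 50 mm and 8.59 degrees, less where a joint would pass 70% of its speed; a pose out of reach is approached as far as the arm can. A call is refused whole if a number of a shift passes 50 or a number of a turn 0.15, either way. A call with a gripper value outside its range is refused whole. "gripper" is the opening, from 0 (shut) to 1 (fully open), set as the call begins (left out, the last holds). The fingers move at their own pace and stop on an object; the grip force is fixed at half the most. Time passes only in rows, so rows that do not move let the fingers close. It gives the time, the measured TCP pose, the force, the opening and the grip force at its end, in the units of the state.
- read_state(): the state, without advancing time (a new reading comes with each control period).
- capture(name): name is "side" or "top" or "wrist"; returns the picture (480x640x3 uint8, red, green, blue); there is no depth.
- camera_info(name): a dict with "fovy" (degrees; the focal length in pixels is half the picture's height over the tangent of half this angle, whatever the lens; pixels are square), "cx", "cy" (the principal point, pixels), "xyz" and "orientation" of the camera in the world; the wrist camera has in their place "T_tool_cam" (4x4, takes a point from camera to tool coordinates, whose origin is the TCP and whose axes are the flange's). Camera axes: x right, y down, z forward; pixel columns grow to the right and rows downward; lengths in m; the calibration is good to about 2 mm. A picture is of the moment at which its call begins: read the wrist's pose just before it. camera_info takes no time and is no camera call.
- hand_in(): hands the job in; it is judged then, once.
The state is a dict: "time_s": time; "joint_positions": joint angles; "qvel": joint speeds; "tau": joint torques, N m; "position": TCP position; "tcp_rot": TCP orientation; "force": force on the tool from outside, world axes, zero at the start; "moment": the same for the moment, N m; "opening": opening from 0.0 (shut) to 1.0 (fully open); "grasp_force": force on a finger pad.
Only numpy, scipy, OpenCV 4.12 (cv2) and the standard library are available. Lean on these libraries where they do the work, as an engineer would, in place of code of your own. Each camera call takes 0.05 s, during which the arm holds its last target. There are 200 camera calls.

TASK

On the jig, use the slide's black knob to bring the wide middle hole of the slanted wooden pen rack exactly in line with the fixed guide tube, and leave the slide there. Then take the gauge from its rest by the wooden handle, push its rod down the tube into the hole until the collar stops on the tube's rim, keep it there a moment, and draw it right out. Finish still holding the gauge: level and still, about a hand's breadth above the white tile, with the tip over the tile so it can be checked for wet varnish, and without having shifted the small jar, the can or the wood offcut that stand near.

Things in the scene. Friction and masses are not known exactly. Their poses are not given: they have to be found in the camera images.
- jig: Fixed jig: grey base plate 190 x 350 x 10; at its +y side an aluminium post (120 tall, at x 32, y 136) whose level arm along y carries the guide tube. Origin on the table, z up. Its two crossed slides run along its x (55 of travel) and y (90 of travel); each stays where left, needs about 3 N, and both move at once when the knob is dragged.
- guide: Fixed steel guide tube on the jig: 46 long, outside diameter 30, bore 15, slanting 35 degrees from level, opening upwards and away from the robot. Origin: centre of its upper rim. Its z axis runs along the bore, out of the upper mouth (up and towards the jig's +x); its y is the jig's y. The rod goes in along -z.
- hole (a point): Centre of the mouth of the wide hole (22 diameter, through a board 28 thick) in the light-wood pen rack on the slide, 85 above the table; 8 mm holes lie 44 to either side. It runs parallel to the guide tube. In line: this point lies on the guide's z axis, 62 below the rim along it. It moves with the knob.
- knob (a point): Gripping point of the slide's knob, a black upright cylinder 22 diameter and 34 tall on a thin stem, at the -y end of the carriage; the point is at the middle of the black part, 70 above the table and 30 above the carriage plate. In the jig's frame it lies 30 towards -x and 130 towards -y of the hole.
- gauge: Loose gauge, about 120 g, lying level in its rest. Origin: centre of its dark wood handle, 50 above the table, to be gripped across y. Handle 95 long (x), 16 wide (y), 20 tall. Rod points to -x: brass collar 32 diameter, 8 thick, far face 55.5 from the origin, then a steel rod 10 diameter, 82 long, tapered tip. With the collar on the rim the tip is 82 below the rim along the bore.
- tip (a point): Tip of the gauge's rod, 137.5 from the handle's centre along the gauge's -x.
- rest: The gauge's wooden rest, fixed: base 200 x 56 x 12 with two notched supports, one under the rod (105 from the origin towards -x) and one under the handle's butt (40 towards +x), up to 55 tall; open on both sides between them. Origin: on the table under the handle's centre; x axis along the gauge.
- tile: Fixed white glazed tile, 80 x 80, in a thin dark tray 92 x 92, top 8 above the table, near the rod end of the rest. Origin: centre of the underside, on the table.
- jar: Bystander: small closed glass jar, 52 across, 60 tall. Origin at its underside.
- can: Bystander: small bare steel can, 52 across, 50 tall. Origin at its underside.
- offcut: Bystander: wood offcut, 50 x 90 x 22. Origin at its underside.
Things that resemble listed ones, but are neither listed nor needed, are in the scene too. Leave any red or turquoise look-alike of the tile alone.

How it is judged:
By the outcome, as a careful person would: the job done as asked, in the order asked, and still so for the second after the job is handed in, while the arm keeps its last pose, push and grip.
It also fails if it takes over 64 s, if anything falls off the work surface, if the arm or the gripper's body presses on something with over 40 N, if the wrist force passes 120 N, or if a joint passes its speed limit or range.

## Working session

There is one attempt and no reset: what is moved stays moved. The work goes in short steps, Python scripts to look and compute and a tool call to move; the robot and the scene stay as the last step left them, time stands still between calls to the robot, and variables do not carry over. Pictures are saved under pics/ and viewed, at most 10 in all, crops included, and the job is handed in when it is done.

Besides the shell and the picture viewer there is one more tool, called after "Request:" as name([rows], argument=value, ...), one row to a line, values as JSON. drive_tool: Moves the arm, as the interface text tells. Its arguments: {"type":"object","properties":{"motion":{"type":"array","items":{"type":"array"}},"gripper":{"type":"number"}},"required":["motion"]}

```bash
mkdir -p pics; ls
python3 - <<'E'
from rig import *
import cv2
for n in("side","top"):
    cv2.imwrite(f"pics/{n}0.png",capture(n)[...,::-1]); print(n,camera_info(n))
print(camera_info("wrist")); print(read_state())
E
```

```text
pics
side {'fovy': 42.06126759734786, 'cx': 314.8490697308451, 'cy': 238.23391340068943, 'xyz': array([0.30476149, 0.85089974, 0.66957856]), 'orientation': array([[-0.98505137, -0.07618429,  0.15449838],
       [-0.17199747,  0.48455965, -0.85768223],
       [-0.00952177, -0.87143439, -0.49041965]])}
top {'fovy': 48.711547926691395, 'cx': 320.80793385365877, 'cy': 241.6295497040979, 'xyz': array([ 0.37994298, -0.12327771,  1.07937027]), 'orientation': array([[ 0.00933619, -0.99689058,  0.07824326],
       [-0.99975842, -0.0077487 ,  0.02056827],
       [-0.01989804, -0.07841639, -0.9967221 ]])}
{'fovy': 69.25764980038385, 'cx': 324.14329742440015, 'cy': 239.04477555520242, 'T_tool_cam': array([[ 5.21965836e-05, -9.68886768e-01, -2.47504400e-01,
         6.79781162e-02],
       [ 9.99999995e-01,  7.02677461e-05, -6.41802978e-05,
         4.04604398e-04],
       [ 7.95750176e-05, -2.47504395e-01,  9.68886767e-01,
        -1.94497035e-01],
       [ 0.00000000e+00,  0.00000000e+00,  0.00000000e+00,
         1.00000000e+00]])}
{'time_s': 0.1, 'joint_positions': array([-8.16172321e+01,  3.02758144e+01,  8.21492762e+01, -4.78916444e-04,
        6.76887810e+01, -1.02273171e+01]), 'qvel': array([ 0.05050382, -0.05822656, -0.09597645,  0.04149269,  0.00535114,
       -0.02027575]), 'tau': array([-4.21314016e-04, -4.40984952e+01, -1.77150410e+01,  6.34789327e-02,
        5.34018874e-02, -4.28991609e-05]), 'position': array([ 0.19937147, -0.59158187,  0.18804494]), 'tcp_rot': array([[ 9.47711290e-01,  3.19128851e-01, -2.97389095e-04],
       [ 3.19128802e-01, -9.47709315e-01,  1.96507179e-03],
       [ 3.45272687e-04, -1.95722615e-03, -9.99998025e-01]]), 'force': array([ 0.70898878, -0.13022036, -0.44589244]), 'moment': array([-0.03221512, -0.03595615,  0.04896171]), 'grasp_force': 0.0, 'opening': 0.9973171978802516}
```

View pics/top0.png

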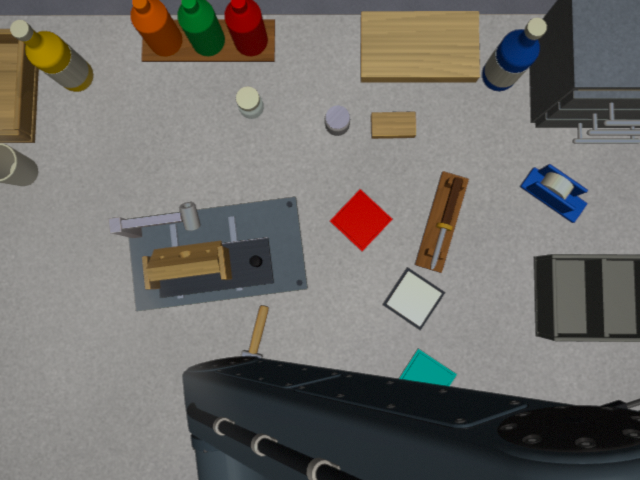

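View pics/side0.png

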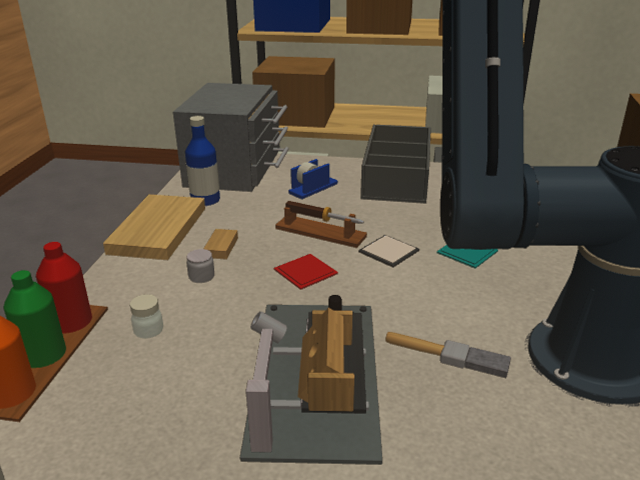

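The top picture shows the jig corners near (132,208), (297,197), (307,291) and (137,310). The tube rim is near (188,206), the knob near (256,261), the gauge handle near (452,195) with its tip near (436,266), and the white tile near (414,298). The side view agrees.

```bash
cat > h.py <<'E'
import numpy as np, cv2
from rig import *
from scipy.spatial.transform import Rotation as Rn
def cam(n,st=None):
    c=camera_info(n); f=240/np.tan(np.radians(c['fovy']/2))
    if n=="wrist":
        st=st or read_state(); T=np.eye(4); T[:3,:3]=st['tcp_rot']; T[:3,3]=st['position']; T=T@np.array(c['T_tool_cam'])
        R,p=T[:3,:3],T[:3,3]
    else: R,p=np.array(c['orientation']),np.array(c['xyz'])
    return f,c['cx'],c['cy'],R,p
def pix2w(C,u,v,z):
    f,cx,cy,R,p=C; d=R@np.array([(u-cx)/f,(v-cy)/f,1]); return p+d*(z-p[2])/d[2]
def w2pix(C,P):
    f,cx,cy,R,p=C; q=(np.atleast_2d(P)-p)@R; return np.c_[cx+f*q[:,0]/q[:,2],cy+f*q[:,1]/q[:,2]]
E
python3 - <<'E'
from h import *
C=cam("top"); np.set_printoptions(precision=4,suppress=True)
for n,u,v,z in [("c1",132,221,.01),("c2",297,197,.01),("c3",307,291,.01),("c4",137,310,.01),("rim",188,206,.12),("knob",256,261,.087),("handle",453,193,.06),("collar",445,226,.05),("tip",436,262,.05),("tile",414,298,.008),("jar",337,120,.06),("jar2",248,97,.06),("off",394,125,.022),("restTL",440,172,.012),("restTR",467,178,.012),("restBL",418,264,.012),("restBR",442,271,.012)]:
    print(n,pix2w(C,u,v,z))
E
```

```text
c1 [0.5032 0.2853 0.01  ]
c2 [ 0.5548 -0.0518  0.01  ]
c3 [ 0.3641 -0.0744  0.01  ]
c4 [0.3227 0.2683 0.01  ]
rim [0.5189 0.1408 0.12  ]
knob [0.4204 0.0185 0.087 ]
handle [ 0.5563 -0.357   0.06  ]
collar [ 0.4931 -0.3431  0.05  ]
tip [ 0.423  -0.3252  0.05  ]
tile [ 0.3522 -0.289   0.008 ]
jar [ 0.6997 -0.1318  0.06  ]
jar2 [0.7456 0.0444 0.06  ]
off [ 0.7016 -0.2479  0.022 ]
restTL [ 0.6075 -0.3421  0.012 ]
restTR [ 0.5955 -0.3966  0.012 ]
restBL [ 0.4202 -0.2967  0.012 ]
restBR [ 0.4066 -0.3445  0.012 ]
```

```bash
cat >> h.py <<'E'
def yawR(deg):  # tool down, tool x at heading deg
    a=np.radians(deg); x=np.array([np.cos(a),np.sin(a),0]); z=np.array([0,0,-1.]); return np.c_[x,np.cross(z,x),z]
def plan(p,R,n,st=None,dp=1,dr=3,p0=None,R0=None):
    st=st or read_state(); R0=np.array(st['tcp_rot']) if R0 is None else R0; p0=np.array(st['position']) if p0 is None else p0; w=Rn.from_matrix(R0.T@R).as_rotvec()/n
    w=np.round(w,dr); P,Rc=p0.copy(),R0.copy(); rows=[]
    for k in range(n):
        s=np.round(Rc.T@((p0+(np.array(p)-p0)*(k+1)/n)-P)*1000,dp); rows.append([list(map(float,s)),list(map(float,w))])
        P=P+Rc@s/1000; Rc=Rc@Rn.from_rotvec(w).as_matrix()
    for i in range(0,n,5): print(rows[i:i+5])
    return P,Rc
E
python3 -c "
from h import *
plan([.42,-.01,.23],yawR(96.8),14,dp=0)"
```

```text
[[[28.0, -34.0, -3.0], [-0.0, -0.0, -0.097]], [[32.0, -32.0, -3.0], [-0.0, -0.0, -0.097]], [[34.0, -28.0, -3.0], [-0.0, -0.0, -0.097]], [[37.0, -25.0, -3.0], [-0.0, -0.0, -0.097]], [[39.0, -21.0, -3.0], [-0.0, -0.0, -0.097]]]
[[[41.0, -17.0, -3.0], [-0.0, -0.0, -0.097]], [[42.0, -14.0, -2.0], [-0.0, -0.0, -0.097]], [[44.0, -9.0, -3.0], [-0.0, -0.0, -0.097]], [[44.0, -4.0, -3.0], [-0.0, -0.0, -0.097]], [[44.0, -1.0, -3.0], [-0.0, -0.0, -0.097]]]
[[[45.0, 4.0, -3.0], [-0.0, -0.0, -0.097]], [[43.0, 8.0, -3.0], [-0.0, -0.0, -0.097]], [[43.0, 12.0, -3.0], [-0.0, -0.0, -0.097]], [[41.0, 17.0, -3.0], [-0.0, -0.0, -0.097]]]
```

Request:
drive_tool([
  [[28, -34, -3], [0, 0, -0.097]],
  [[32, -32, -3], [0, 0, -0.097]],
  [[34, -28, -3], [0, 0, -0.097]],
  [[37, -25, -3], [0, 0, -0.097]],
  [[39, -21, -3], [0, 0, -0.097]],
])

```text
time_s: 0.6
position: [0.2786, -0.3824, 0.2037]
tcp_rot: [[0.687, 0.726, -0.0], [0.726, -0.687, 0.001], [0.001, -0.001, -1.0]]
force: [1.6, 0.5, 0.5]
opening: 0.998
grasp_force: 0.0
```

Request:
drive_tool([
  [[41, -17, -3], [0, 0, -0.097]],
  [[42, -14, -2], [0, 0, -0.097]],
  [[44, -9, -3], [0, 0, -0.097]],
  [[44, -4, -3], [0, 0, -0.097]],
  [[44, -1, -3], [0, 0, -0.097]],
])

```text
time_s: 1.1
position: [0.357, -0.1753, 0.218]
tcp_rot: [[0.269, 0.963, 0.0], [0.963, -0.269, 0.0], [0.0, 0.0, -1.0]]
force: [0.7, 0.1, -0.9]
opening: 1.0
grasp_force: 0.0
```

Request:
drive_tool([
  [[45, 4, -3], [0, 0, -0.097]],
  [[43, 8, -3], [0, 0, -0.097]],
  [[43, 12, -3], [0, 0, -0.097]],
  [[41, 17, -3], [0, 0, -0.097]],
  [[0, 0, 0], [0, 0, 0]],
])

```text
time_s: 1.6
position: [0.4212, -0.0063, 0.2302]
tcp_rot: [[-0.12, 0.993, 0.001], [0.993, 0.12, 0.002], [0.001, 0.001, -1.0]]
force: [-0.3, -0.2, -0.5]
opening: 1.001
grasp_force: 0.0
```

```bash
cat > shot.py <<'E'
import sys,pickle; from h import *
n=sys.argv[1]; st=read_state(); im=capture("wrist"); pickle.dump(st,open(f"pics/{n}.pkl","wb"))
cv2.imwrite(f"pics/{n}.png",cv2.resize(im[...,::-1],(800,600),interpolation=cv2.INTER_CUBIC)); cv2.imwrite(f"pics/{n}_raw.png",im[...,::-1])
print(st['time_s'],st['position'],st['tcp_rot'].round(3).tolist(),np.abs(st['qvel']).max())
E
python3 shot.py w1
```

```text
1.6 [ 0.42121398 -0.00630501  0.23021059] [[-0.12, 0.993, 0.001], [0.993, 0.12, 0.002], [0.001, 0.001, -1.0]] 5.400601000057853
```

View pics/w1.png

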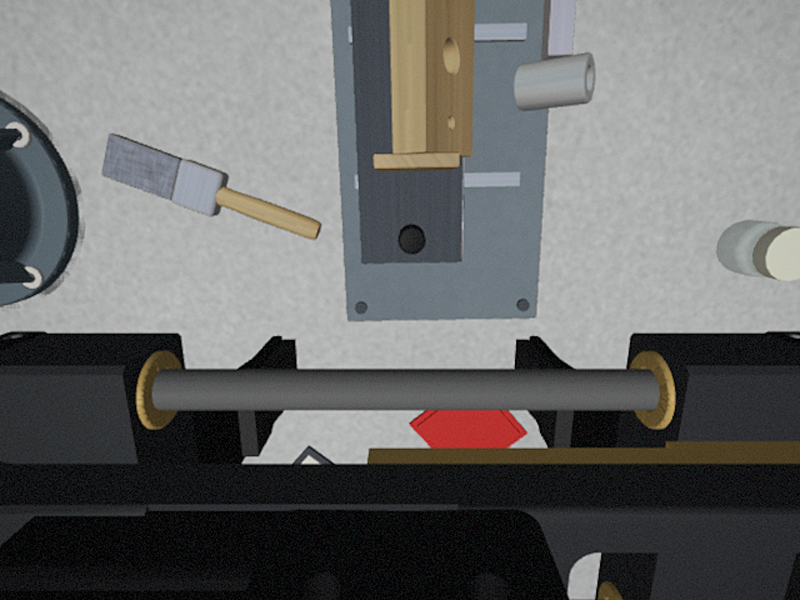

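In the wrist picture at 800 px, the knob top is at (411,238) and the wide hole's mouth at (451,55). The tube's rim ellipse is at (590,77), and the near plate corners are at (349,320) and (536,317).

Run:
```python
from h import *; import pickle
np.set_printoptions(precision=4,suppress=True)
C=cam("wrist",pickle.load(open("pics/w1.pkl","rb")))
W=lambda u,v,z: pix2w(C,u/1.25,v/1.25,z)
a,b=W(349,320,.01),W(536,317,.01); print("corners",a,b,np.linalg.norm(a-b)); yaw=np.arctan2(*(b-a)[1::-1]); print("yaw",np.degrees(yaw))
k=W(411,238,.087); h=W(451,55,.085); r=W(590,77,.1206); print("knob",k,"hole",h,"rim",r)
J=lambda y: np.array([[np.cos(y),-np.sin(y)],[np.sin(y),np.cos(y)]])
for y in (yaw,np.radians(6.8)):
    R=J(y); print("hole-knob jig",R.T@(h-k)[:2]); hk=k[:2]+R@[.03,.13]; t=r[:2]+R@[-.062*np.cos(np.radians(35)),0]
    print("shift via knob",t-hk,"via hole",t-h[:2], "jigframe",R.T@(t-h[:2]))
```

```text
corners [ 0.3739 -0.0728  0.01  ] [ 0.5586 -0.0474  0.01  ] 0.18638536725009322
yaw 7.852363308165348
knob [0.4231 0.0237 0.087 ] hole [0.4352 0.1547 0.085 ] rim [0.5231 0.143  0.1206]
hole-knob jig [0.03   0.1281]
shift via knob [ 0.0378 -0.0206] via hole [ 0.0376 -0.0187] jigframe [ 0.0347 -0.0236]
hole-knob jig [0.0276 0.1286]
shift via knob [ 0.0352 -0.0194] via hole [ 0.0375 -0.0178] jigframe [ 0.0351 -0.0221]
```

```bash
python3 -c "
from h import *
plan([.423,.024,.051],yawR(97.5),5,dp=0)"
```

```text
[[[6.0, 1.0, 36.0], [-0.0, 0.0, -0.003]], [[7.0, 2.0, 36.0], [-0.0, 0.0, -0.003]], [[6.0, 1.0, 35.0], [-0.0, 0.0, -0.003]], [[7.0, 1.0, 36.0], [-0.0, 0.0, -0.003]], [[6.0, 2.0, 36.0], [-0.0, 0.0, -0.003]]]
```

Request:
drive_tool([
  [[11, 2, 36], [0, 0, -0.003]],
  [[11, 2, 36], [0, 0, -0.003]],
  [[10, 2, 35], [0, 0, -0.003]],
  [[0, 1, 36], [0, 0, -0.003]],
  [[0, 0, 36], [0, 0, -0.003]],
])

```text
time_s: 2.15
position: [0.4236, 0.0205, 0.0498]
tcp_rot: [[-0.125, 0.992, 0.001], [0.992, 0.125, -0.001], [-0.001, 0.001, -1.0]]
force: [0.9, 0.9, 0.2]
opening: 0.998
grasp_force: 0.0
```

Request:
drive_tool([
  [[0, 0, 0], [0, 0, 0]],
  [[0, 0, 0], [0, 0, 0]],
  [[0, 0, 0], [0, 0, 0]],
  [[0, 0, 0], [0, 0, 0]],
  [[0, 0, 0], [0, 0, 0]],
], gripper=0.1)

```text
time_s: 2.65
position: [0.4247, 0.0214, 0.0525]
tcp_rot: [[-0.126, 0.992, 0.004], [0.992, 0.126, -0.001], [-0.001, 0.003, -1.0]]
force: [-0.2, 0.4, -0.0]
opening: 0.63
grasp_force: 0.0
```

Request:
drive_tool([
  [[2, 0, 0], [0, 0, 0]],
  [[0, 0, 0], [0, 0, 0]],
  [[0, 0, 0], [0, 0, 0]],
  [[0, 0, 0], [0, 0, 0]],
  [[0, 0, 0], [0, 0, 0]],
])

```text
time_s: 3.15
position: [0.4229, 0.0238, 0.0509]
tcp_rot: [[-0.127, 0.992, -0.001], [0.992, 0.127, 0.0], [0.0, -0.001, -1.0]]
force: [-0.9, -0.1, 1.6]
opening: 0.219
grasp_force: 30.0
```

Request:
drive_tool([
  [[0, 0, 0], [0, 0, 0]],
  [[0, 0, 0], [0, 0, 0]],
  [[0, 0, 0], [0, 0, 0]],
])

```text
time_s: 3.45
position: [0.4229, 0.0238, 0.0509]
tcp_rot: [[-0.127, 0.992, -0.001], [0.992, 0.127, 0.0], [0.0, -0.001, -1.0]]
force: [-1.7, -0.8, 2.4]
opening: 0.22
grasp_force: 30.0
```

Request:
drive_tool([
  [[-5, 7, 0], [0, 0, 0]],
  [[-5, 7, 0], [0, 0, 0]],
  [[-5, 7, 0], [0, 0, 0]],
  [[-4, 7, 0], [0, 0, 0]],
  [[-4, 7, 0], [0, 0, 0]],
])

```text
time_s: 3.95
position: [0.4587, 0.0063, 0.0508]
tcp_rot: [[-0.126, 0.992, -0.005], [0.992, 0.126, 0.002], [0.003, -0.005, -1.0]]
force: [-4.1, 3.2, 5.6]
opening: 0.22
grasp_force: 30.0
```

Request:
drive_tool([
  [[0, 0, 0], [0, 0, 0]],
  [[0, 0, 0], [0, 0, 0]],
  [[0, 0, 0], [0, 0, 0]],
])

```text
time_s: 4.25
position: [0.4613, 0.0054, 0.0509]
tcp_rot: [[-0.126, 0.992, 0.001], [0.992, 0.126, 0.0], [-0.0, 0.001, -1.0]]
force: [-0.1, 0.4, 2.1]
opening: 0.222
grasp_force: 30.0
```

```bash
python3 shot.py w2
```

```text
4.25 [0.46129877 0.00542539 0.050947  ] [[-0.126, 0.992, 0.001], [0.992, 0.126, 0.0], [-0.0, 0.001, -1.0]] 0.05981399594336935
```

View pics/w2.png

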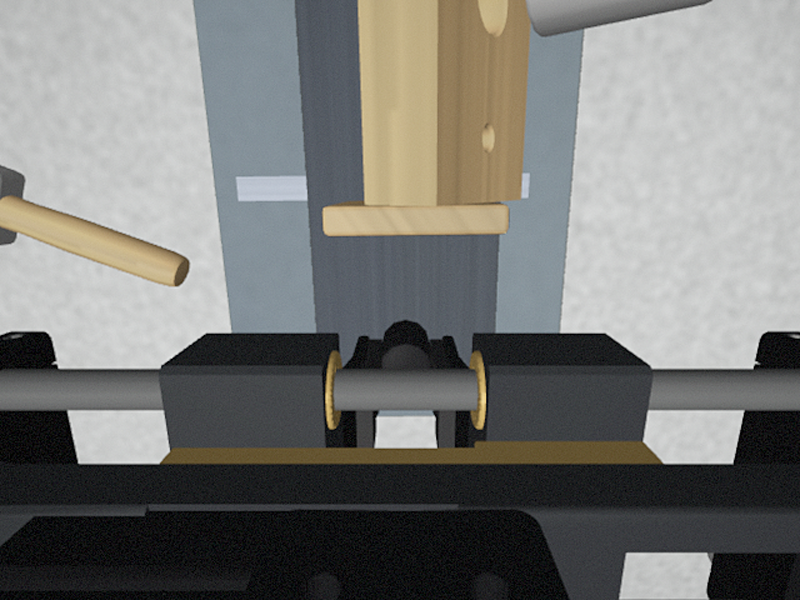

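Request:
drive_tool([
  [[0, 0, 0], [0, 0, 0]],
  [[0, 0, 0], [0, 0, 0]],
  [[0, 0, 0], [0, 0, 0]],
  [[0, 0, 0], [0, 0, 0]],
], gripper=0.55)

```text
time_s: 4.7
position: [0.461, 0.0052, 0.0509]
tcp_rot: [[-0.127, 0.992, 0.0], [0.992, 0.127, -0.0], [-0.0, 0.0, -1.0]]
force: [-0.4, -0.3, -0.3]
opening: 0.492
grasp_force: 0.0
```

Request:
drive_tool([
  [[0, 0, -15], [0, 0, 0]],
  [[0, 0, -45], [0, 0, 0]],
  [[25, 10, -45], [0, 0, 0]],
  [[25, 15, -45], [0, 0, 0]],
  [[0, 0, 0], [0, 0, 0]],
])

```text
time_s: 5.2
position: [0.4839, 0.0566, 0.2015]
tcp_rot: [[-0.129, 0.991, 0.015], [0.992, 0.129, -0.001], [-0.003, 0.015, -1.0]]
force: [0.5, -0.6, -0.0]
opening: 0.552
grasp_force: 0.0
```

Request:
drive_tool([
  [[0, 0, 0], [0, 0, 0]],
  [[0, 0, 0], [0, 0, 0]],
])

```text
time_s: 5.4
position: [0.4767, 0.0549, 0.1946]
tcp_rot: [[-0.127, 0.992, -0.003], [0.992, 0.127, 0.0], [0.0, -0.003, -1.0]]
force: [0.1, 0.1, -0.3]
opening: 0.554
grasp_force: 0.0
```

```bash
python3 shot.py w3; python3 -c "
import cv2
im=cv2.imread('pics/w3_raw.png'); cv2.imwrite('pics/w3c.png',cv2.resize(im[0:264,180:532],(800,600),interpolation=cv2.INTER_CUBIC))"
```

```text
5.4 [0.47672401 0.05490019 0.19459537] [[-0.127, 0.992, -0.003], [0.992, 0.127, 0.0], [0.0, -0.003, -1.0]] 0.9581887575271327
```

View pics/w3c.png

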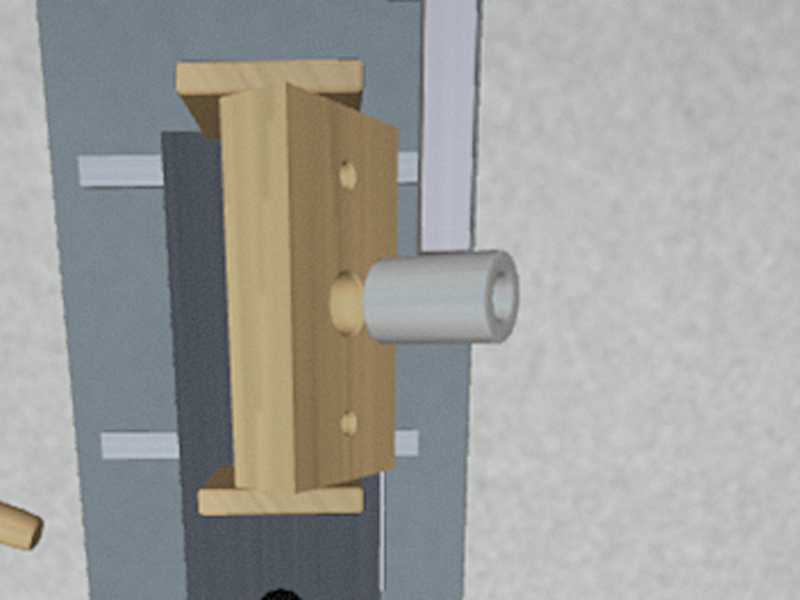

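In this enlarged crop, the tube rim ellipse spans x 485–519 and y 250–343, and the tube's lower end edge is at x≈365. The small holes are at (348,175) and (349,424). The wide hole's left edge is at x≈330, spanning y 271–336, and the plate edges run along both sides.

```bash
cat > fit.py <<'E'
from h import *; import pickle
from scipy.optimize import least_squares
np.set_printoptions(precision=4,suppress=True)
C=cam("wrist",pickle.load(open("pics/w3.pkl","rb"))); s=352/800
raw=lambda p: np.array(p,float)*s+[180,0]
c35,s35=np.cos(np.radians(35)),np.sin(np.radians(35)); th=np.linspace(0,2*np.pi,180)
def circ(c,ex,ey,r):
    u=-s35*ex+c35*np.array([0,0,1]); return w2pix(C,c+r*(np.outer(np.cos(th),u)+np.outer(np.sin(th),ey)))
edges=raw([[38,0],[90,600],[483,0],[464,600]])
E3=np.array([pix2w(C,*e,.01) for e in edges])
def res(q):
    rx,ry,yaw,hx,hy,ox=q; ex=np.array([np.cos(yaw),np.sin(yaw),0]); ey=np.array([-ex[1],ex[0],0]); az=c35*ex+[0,0,s35]
    r=np.array([rx,ry,.085+.062*s35]); h=np.array([hx,hy,.085])
    a=(circ(r,ex,ey,.015)-[180,0])/s; b=(circ(r-.046*az,ex,ey,.015)-[180,0])/s; g=(circ(h,ex,ey,.011)-[180,0])/s
    sm=(w2pix(C,[h+.044*ey,h-.044*ey])-[180,0])/s
    o=[a[:,0].min()-485,a[:,0].max()-519,a[:,1].min()-250,a[:,1].max()-343,b[:,0].min()-365,
       *(sm-[[348,175],[349,424]]).ravel(), g[:,0].min()-330,g[:,1].min()-271,g[:,1].max()-336]
    return np.r_[o,((E3@ex)[:2]-ox+.095)*2000,((E3@ex)[2:]-ox-.095)*2000]
f=least_squares(res,[.523,.143,.13,.47,.135,.45],loss='soft_l1',x_scale=.01)
q=f.x; print(q[:2],np.degrees(q[2]),q[3:],'\nres',res(q).round(1))
ex=np.array([np.cos(q[2]),np.sin(q[2])]); ey=np.array([-ex[1],ex[0]]); d=q[:2]-.062*c35*ex-q[3:5]
print("needed shift world",d,"jig",d@ex,d@ey)
kn=q[3:5]-.03*ex-.13*ey; print("knob",kn)
E
python3 fit.py
```

```text
[0.524  0.1425] 7.86808628808712 [0.4744 0.1357 0.4537] 
res [ 0.   3.2 -1.4  2.3 -4.7 -0.4 -0.2 -0.4  0.1  1.   1.6 -1.1  2.4  1.2
 -2.4 -1.2]
needed shift world [-0.0008 -0.0002] jig -0.0007942344892303996 -0.00012163409756056827
knob [0.4625 0.0029]
```

```bash
python3 -c "
from h import *
plan([.634,-.376,.19],yawR(166.5),11,dp=0)"
```

```text
[[[-41.0, 9.0, 0.0], [-0.0, -0.0, -0.11]], [[-41.0, 5.0, 1.0], [-0.0, -0.0, -0.11]], [[-42.0, 0.0, -0.0], [-0.0, -0.0, -0.11]], [[-41.0, -4.0, 0.0], [-0.0, -0.0, -0.11]], [[-41.0, -9.0, 1.0], [-0.0, -0.0, -0.11]]]
[[[-40.0, -14.0, -0.0], [-0.0, -0.0, -0.11]], [[-37.0, -17.0, 0.0], [-0.0, -0.0, -0.11]], [[-36.0, -22.0, 1.0], [-0.0, -0.0, -0.11]], [[-33.0, -25.0, -0.0], [-0.0, -0.0, -0.11]], [[-30.0, -29.0, 0.0], [-0.0, -0.0, -0.11]]]
[[[-27.0, -32.0, 0.0], [-0.0, -0.0, -0.11]]]
```

Request:
drive_tool([
  [[-41, 9, 0], [0, 0, -0.11]],
  [[-41, 5, 1], [0, 0, -0.11]],
  [[-42, 0, 0], [0, 0, -0.11]],
  [[-41, -4, 0], [0, 0, -0.11]],
  [[-41, -9, 1], [0, 0, -0.11]],
])

```text
time_s: 5.95
position: [0.549, -0.1424, 0.1917]
tcp_rot: [[-0.629, 0.777, -0.004], [0.777, 0.629, 0.002], [0.004, -0.002, -1.0]]
force: [1.5, 0.9, 0.7]
opening: 0.55
grasp_force: 0.0
```

Request:
drive_tool([
  [[-40, -14, 0], [0, 0, -0.11]],
  [[-37, -17, 0], [0, 0, -0.11]],
  [[-36, -22, 1], [0, 0, -0.11]],
  [[-33, -25, 0], [0, 0, -0.11]],
  [[-30, -29, 0], [0, 0, -0.11]],
])

```text
time_s: 6.45
position: [0.6202, -0.338, 0.1898]
tcp_rot: [[-0.942, 0.334, -0.004], [0.334, 0.942, 0.003], [0.005, 0.002, -1.0]]
force: [1.1, 0.0, 0.6]
opening: 0.551
grasp_force: 0.0
```

Request:
drive_tool([
  [[-27, -32, 0], [0, 0, -0.11]],
  [[0, 0, 0], [0, 0, 0]],
  [[0, 0, 0], [0, 0, 0]],
  [[0, 0, 0], [0, 0, 0]],
])

```text
time_s: 6.85
position: [0.6349, -0.3743, 0.1909]
tcp_rot: [[-0.973, 0.232, -0.003], [0.232, 0.973, 0.003], [0.004, 0.002, -1.0]]
force: [-0.0, 0.8, -0.7]
opening: 0.553
grasp_force: 0.0
```

```bash
python3 shot.py w4
```

```text
6.85 [ 0.63486292 -0.37428142  0.1908936 ] [[-0.973, 0.232, -0.003], [0.232, 0.973, 0.003], [0.004, 0.002, -1.0]] 1.1378701459044473
```

View pics/w4.png

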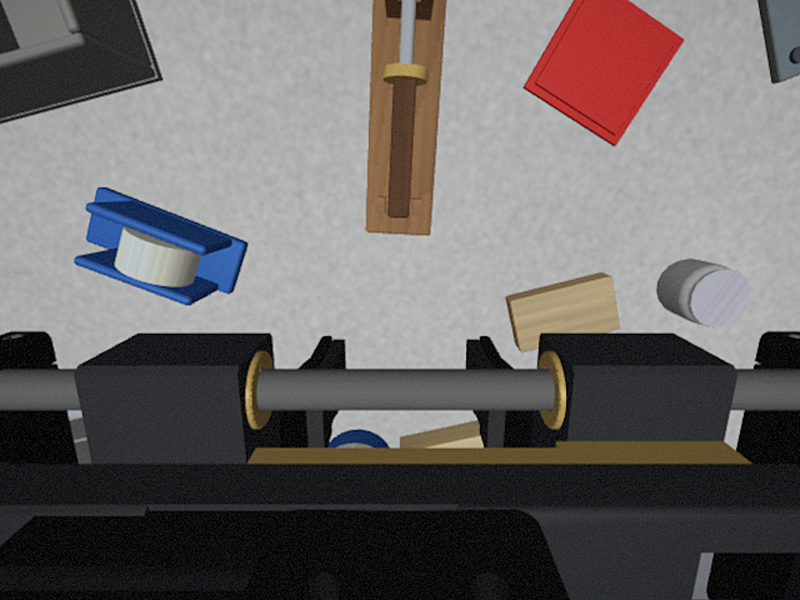

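The wrist picture shows the gauge lying along the image's vertical. The collar is centred near (406,73) and the handle runs from (404,80) to the butt at (398,216).

Run:
```python
from h import *; import pickle
np.set_printoptions(precision=4,suppress=True)
C=cam("wrist",pickle.load(open("pics/w4.pkl","rb")))
W=lambda u,v,z: pix2w(C,u/1.25,v/1.25,z)
b=W(398,215,.06); a=W(403.5,80,.06); r=W(408,0,.055); rb=W(399,232,.012); 
d=(b-a)/np.linalg.norm(b-a); print(a,b,np.linalg.norm(b-a),"yaw",np.degrees(np.arctan2(d[1],d[0])), np.degrees(np.arctan2(*(b-r)[1::-1])))
o=b-.0475*d; print("origin by butt",o,"by collar", a+d*.0475,"rest",rb-.1*d)
plan([o[0],o[1],.031],yawR(180+np.degrees(np.arctan2(d[1],d[0]))),6,dp=0)
```

```text
[ 0.4998 -0.3428  0.06  ] [ 0.5874 -0.368   0.06  ] 0.09117634692893248 yaw -16.044055679339152 -16.35723437456128
origin by butt [ 0.5418 -0.3549  0.06  ] by collar [ 0.5454 -0.356   0.06  ] rest [ 0.5078 -0.3442  0.012 ]
[[[16.0, -1.0, 27.0], [0.0, -0.0, 0.008]], [[16.0, -0.0, 27.0], [0.0, -0.0, 0.008]], [[15.0, -1.0, 26.0], [0.0, -0.0, 0.008]], [[16.0, -1.0, 27.0], [0.0, -0.0, 0.008]], [[16.0, -1.0, 27.0], [0.0, -0.0, 0.008]]]
[[[16.0, -1.0, 27.0], [0.0, -0.0, 0.008]]]
```

Request:
drive_tool([
  [[31, -1, 10], [0, 0, 0.012]],
  [[31, -1, 25], [0, 0, 0.012]],
  [[31, -2, 40], [0, 0, 0.012]],
  [[0, -1, 45], [0, 0, 0.008]],
  [[0, 0, 30], [0, 0, 0]],
])

```text
time_s: 7.4
position: [0.5429, -0.355, 0.0416]
tcp_rot: [[-0.962, 0.274, -0.003], [0.274, 0.962, 0.003], [0.003, 0.002, -1.0]]
force: [-0.5, 0.3, 1.4]
opening: 0.548
grasp_force: 0.0
```

Request:
drive_tool([
  [[0, 0, 10], [0, 0, 0]],
  [[0, 0, 0], [0, 0, 0]],
  [[0, 0, 0], [0, 0, 0]],
])

```text
time_s: 7.7
position: [0.5465, -0.3582, 0.0349]
tcp_rot: [[-0.962, 0.273, 0.002], [0.273, 0.962, -0.002], [-0.003, -0.001, -1.0]]
force: [0.3, -0.6, 0.7]
opening: 0.55
grasp_force: 0.0
```

Request:
drive_tool([
  [[3, 2, 4], [0, 0, 0.01]],
  [[0, 0, 0], [0, 0, 0]],
  [[0, 0, 0], [0, 0, 0]],
  [[0, 0, 0], [0, 0, 0]],
  [[0, 0, 0], [0, 0, 0]],
], gripper=0.0)

```text
time_s: 8.2
position: [0.5431, -0.3553, 0.0297]
tcp_rot: [[-0.959, 0.284, 0.0], [0.284, 0.959, -0.0], [-0.001, -0.0, -1.0]]
force: [-0.3, -0.7, 1.0]
opening: 0.178
grasp_force: 0.0
```

Request:
drive_tool([
  [[0, 0, 0], [0, 0, 0]],
  [[0, 0, 0], [0, 0, 0]],
  [[0, 0, 0], [0, 0, 0]],
  [[0, 0, 0], [0, 0, 0]],
])

```text
time_s: 8.6
position: [0.5429, -0.3551, 0.0293]
tcp_rot: [[-0.959, 0.284, -0.0], [0.284, 0.959, 0.0], [0.0, 0.0, -1.0]]
force: [0.5, -1.7, 0.4]
opening: 0.007
grasp_force: 0.0
```

```bash
python3 shot.py w5
python3 - <<'E'
from h import *
im=capture("side")[...,::-1]; w=cv2.imread("pics/w5_raw.png")
cv2.imwrite("pics/m5.png",np.vstack([cv2.resize(im[150:270,240:440],(500,300)),cv2.resize(w[:300],(500,234+66))]))
E
```

```text
8.6 [ 0.54285021 -0.35507366  0.02925846] [[-0.959, 0.284, -0.0], [0.284, 0.959, 0.0], [0.0, 0.0, -1.0]] 0.06443831008415964
```

View pics/m5.png

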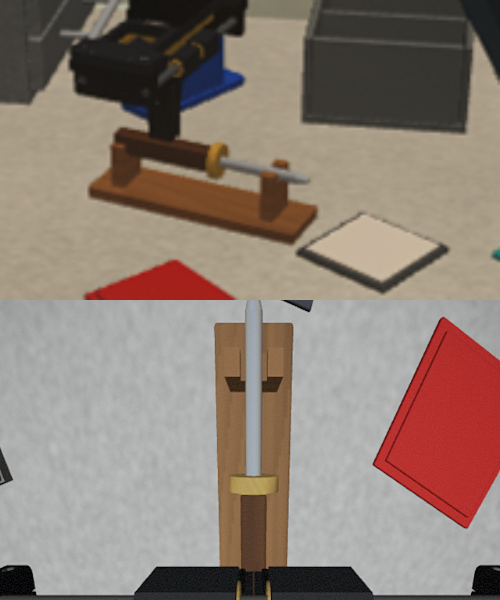

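Run:
```python
from h import *
st=read_state(); C=cam("side"); im=capture("side")[...,::-1].copy(); w=cv2.imread("pics/w5_raw.png")
T=np.array(st['position']); z=st['tcp_rot'][:,2]
P=w2pix(C,[T,T-.019*z,T-.07*z]); print(P)
x0,y0,k=270,165,8
a=cv2.resize(im[y0:y0+75,x0:x0+100],(800,600),interpolation=cv2.INTER_CUBIC)[:300+200]
for p in P: cv2.circle(a,tuple(int(v) for v in ((p-[x0,y0])*k+4)),4,(0,255,0),1)
b=cv2.resize(w[200:400,220:430],None,fx=800/210/2,fy=800/210/2)
a=cv2.resize(a,(560,350)); b=cv2.resize(b,(240,228)); m=np.zeros((350,800,3),np.uint8); m[:,:560]=a; m[:228,560:]=b
cv2.imwrite("pics/m6.png",m)
```

```text
[[305.38740797 218.18161818]
 [305.24057261 210.53319671]
 [304.83642139 189.48159886]]
```

View pics/m6.png

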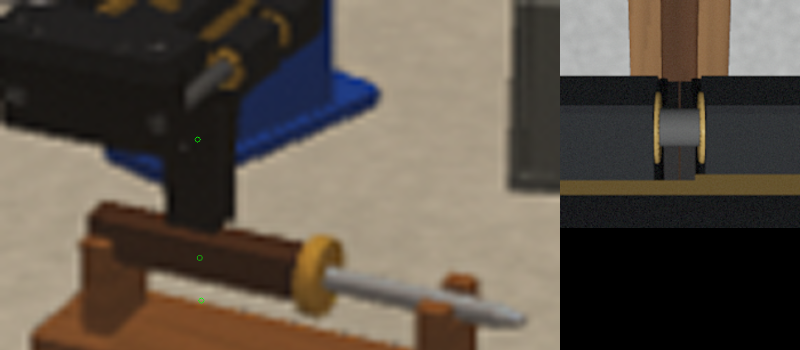

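The picture shows the fingers shut without grip. The finger ends at the handle's upper edge, near crop (200,225), so I can't tell whether it is above or behind the handle. I'll check the pixels against the projected geometry.

Run:
```python
from h import *
np.set_printoptions(precision=1,suppress=True,linewidth=180)
st=read_state(); C=cam("side"); im=capture("side").astype(int)
for c in range(296,316,2): print(c,[tuple(im[r,c]) [0]-im[r,c,2] for r in range(196,222)])
d=np.array([np.cos(np.radians(-16)),np.sin(np.radians(-16)),0]); n=np.array([-d[1],d[0],0]); o=np.array([.543,-.355,.05])
for s in(-1,1):
  for z in(-.01,.01): print("y",s,"z",z,w2pix(C,[o+d*a+n*.008*s+[0,0,z] for a in(-.0475,0,.0475)]).ravel())
w=cv2.imread("pics/w5_raw.png").astype(int)[...,::-1]
Cw=cam("wrist"); print("wrist TCP,grasp,handle top",w2pix(Cw,[st['position'],st['position']+[0,0,.019],o+[0,0,.01]]))
for r in (230,236,242,246,250,255,260,270): print(r,[int(w[r,c,0]-w[r,c,2]) for c in range(304,346,2)],[int(w[r,c].sum()//3) for c in range(304,346,2)])
```

```text
296 [np.int64(-27), np.int64(14), np.int64(37), np.int64(34), np.int64(34), np.int64(35), np.int64(40), np.int64(43), np.int64(44), np.int64(43), np.int64(26), np.int64(24), np.int64(24), np.int64(23), np.int64(23), np.int64(22), np.int64(25), np.int64(34), np.int64(42), np.int64(40), np.int64(47), np.int64(78), np.int64(70), np.int64(79), np.int64(87), np.int64(82)]
298 [np.int64(-33), np.int64(-7), np.int64(26), np.int64(32), np.int64(36), np.int64(35), np.int64(34), np.int64(53), np.int64(43), np.int64(45), np.int64(37), np.int64(22), np.int64(23), np.int64(24), np.int64(23), np.int64(24), np.int64(23), np.int64(27), np.int64(34), np.int64(32), np.int64(38), np.int64(73), np.int64(88), np.int64(85), np.int64(86), np.int64(83)]
300 [np.int64(7), np.int64(8), np.int64(6), np.int64(6), np.int64(6), np.int64(6), np.int64(5), np.int64(6), np.int64(8), np.int64(28), np.int64(44), np.int64(25), np.int64(22), np.int64(25), np.int64(25), np.int64(23), np.int64(23), np.int64(25), np.int64(34), np.int64(34), np.int64(34), np.int64(44), np.int64(89), np.int64(86), np.int64(83), np.int64(84)]

[... 3522 characters left out ...]
250 [66, 72, 59, 46, 35, 47, 46, 44, 42, 43, 48, 39, 48, 47, 44, 46, 45, 49, 56, 71, 76] [106, 103, 84, 59, 67, 61, 61, 59, 64, 64, 61, 71, 63, 67, 71, 72, 71, 58, 82, 111, 104]
255 [69, 66, 63, 40, 44, 41, 39, 39, 41, 43, 45, 47, 48, 44, 43, 50, 45, 49, 56, 73, 70] [106, 104, 96, 64, 62, 62, 64, 69, 69, 65, 60, 66, 65, 69, 71, 69, 71, 57, 78, 108, 112]
260 [69, 67, 64, 48, 43, 41, 41, 42, 43, 44, 43, 44, 44, 43, 41, 43, 46, 48, 50, 70, 73] [107, 105, 92, 62, 62, 67, 67, 65, 64, 64, 62, 60, 66, 65, 72, 70, 71, 57, 79, 111, 106]
270 [-2, 1, 7, -6, -2, 25, 41, 40, 40, 42, 44, 40, 39, 41, 39, 40, -2, 4, 2, 2, -9] [36, 20, 9, 18, 18, 47, 61, 57, 65, 61, 62, 53, 65, 69, 75, 58, 7, 24, 19, 15, 15]
```

Request:
drive_tool([
  [[0, 0, -10], [0, 0, 0]],
  [[0, 0, -20], [0, 0, 0]],
  [[0, 0, -30], [0, 0, 0]],
  [[0, 0, 0], [0, 0, 0]],
  [[0, 0, 0], [0, 0, 0]],
])

```text
time_s: 9.3
position: [0.5434, -0.3555, 0.0907]
tcp_rot: [[-0.959, 0.284, 0.002], [0.284, 0.959, -0.002], [-0.002, -0.001, -1.0]]
force: [0.6, 0.9, 0.2]
opening: 0.004
grasp_force: 0.0
```

```bash
python3 shot.py w6
python3 - <<'E'
from h import *
st=read_state(); C=cam("side"); im=capture("side")[...,::-1].copy(); w=cv2.imread("pics/w6_raw.png")
T=np.array(st['position']); z=st['tcp_rot'][:,2]
P=w2pix(C,[T,T-.019*z,T-.07*z]); print(P, st['opening'])
x0,y0=270,150
a=cv2.resize(im[y0:y0+80,x0:x0+80],(500,500),interpolation=cv2.INTER_CUBIC)
for p in P: cv2.circle(a,tuple(int(v) for v in ((p-[x0,y0])*6.25+3)),3,(0,255,0),1)
m=np.zeros((500,800,3),np.uint8); m[:,:500]=a; m[:225,500:]=cv2.resize(w,(300,225)); m[225:425,500:]=cv2.resize(w[180:320,220:430],(300,200))
cv2.imwrite("pics/m7.png",m)
E
```

```text
9.3 [ 0.54341022 -0.35552349  0.09070651] [[-0.959, 0.284, 0.002], [0.284, 0.959, -0.002], [-0.002, -0.001, -1.0]] 1.7119259552581023
[[304.97031811 193.58438657]
 [304.81771673 185.59672109]
 [304.39745928 163.59904405]] 0.009577722928974918
```

View pics/m7.png

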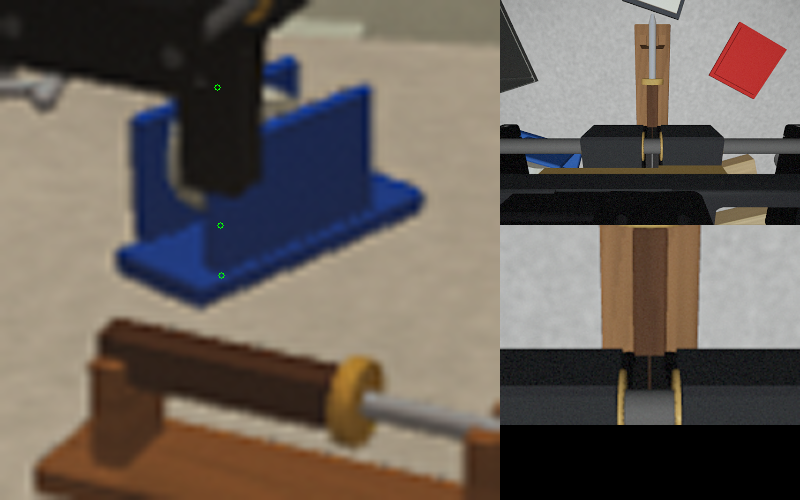

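The picture shows the shut fingertips at crop (220,192), while the reported TCP projects to (221,275). The real fingertips are therefore about 32 mm short of the reported TCP. The wrist view of the fingers agrees: their depth is 173 mm against 205 mm. I'll grasp 32 mm deeper along the tool z.

Request:
drive_tool([
  [[0, 0, 0], [0, 0, 0]],
  [[0, 0, 0], [0, 0, 0]],
  [[0, 0, 0], [0, 0, 0]],
  [[0, 0, 0], [0, 0, 0]],
  [[0, 0, 0], [0, 0, 0]],
], gripper=0.5)

```text
time_s: 9.9
position: [0.5428, -0.355, 0.0891]
tcp_rot: [[-0.959, 0.284, -0.0], [0.284, 0.959, 0.0], [0.0, 0.0, -1.0]]
force: [-0.1, 0.0, 0.2]
opening: 0.371
grasp_force: 0.0
```

Request:
drive_tool([
  [[0, 0, 0], [0, 0, 0]],
  [[0, 0, 25], [0, 0, 0]],
  [[0, 0, 30], [0, 0, 0]],
  [[0, 0, 25], [0, 0, 0]],
  [[0, 0, 11], [0, 0, 0]],
])

```text
time_s: 10.4
position: [0.5415, -0.3538, -0.0041]
tcp_rot: [[-0.959, 0.284, -0.003], [0.284, 0.959, 0.003], [0.004, 0.002, -1.0]]
force: [0.0, -0.1, -0.9]
opening: 0.497
grasp_force: 0.0
```

Request:
drive_tool([
  [[0, 0, 0], [0, 0, 0]],
  [[0, 0, 0], [0, 0, 0]],
  [[0, 0, 0], [0, 0, 0]],
  [[0, 0, 0], [0, 0, 0]],
  [[0, 0, 0], [0, 0, 0]],
], gripper=0.0)

```text
time_s: 10.9
position: [0.5436, -0.3557, -0.0004]
tcp_rot: [[-0.959, 0.284, 0.002], [0.284, 0.959, -0.002], [-0.002, -0.001, -1.0]]
force: [-0.1, -0.8, 2.1]
opening: 0.18
grasp_force: 30.0
```

Request:
drive_tool([
  [[0, 0, 0], [0, 0, 0]],
  [[0, 0, 0], [0, 0, 0]],
  [[0, 0, 0], [0, 0, 0]],
])

```text
time_s: 11.2
position: [0.5436, -0.3557, -0.0004]
tcp_rot: [[-0.959, 0.284, 0.002], [0.284, 0.959, -0.001], [-0.002, -0.001, -1.0]]
force: [-0.1, 1.1, 5.5]
opening: 0.179
grasp_force: 30.0
```

```bash
python3 shot.py w7
python3 - <<'E'
from h import *; import pickle
np.set_printoptions(precision=4,suppress=True)
st=pickle.load(open("pics/w7.pkl","rb")); C=cam("wrist",st)
w=cv2.imread("pics/w7_raw.png").astype(int)[...,::-1]
m=((w[...,0]-w[...,2])>70)&(w[...,0]>150); m[:, :300]=0; m[:,350:]=0
r,c=np.nonzero(m[:264]); print("brass",r.min() if len(r) else None,r.max() if len(r) else None,c.mean() if len(c) else None)
print([tuple(map(int,w[k,325])) for k in range(130,264,6)])
print(st['opening'],st['grasp_force'],st['position'])
G=st['position']-.051*st['tcp_rot'][:,2]; x=-st['tcp_rot'][:,0]
for s in (-.0555,-.0475): print(s,w2pix(C,[G+x*s+[0,0,.0155],G+x*s+[0,0,.01]]))
print("tip",w2pix(C,[G-.1375*x]))
E
```

```text
11.2 [ 5.43616433e-01 -3.55687141e-01 -3.73880337e-04] [[-0.959, 0.284, 0.002], [0.284, 0.959, -0.001], [-0.002, -0.001, -1.0]] 0.10724016426895909
brass 26 263 325.71919530595136
[(171, 178, 189), (170, 177, 189), (169, 176, 189), (170, 179, 189), (170, 177, 189), (168, 175, 186), (167, 176, 185), (170, 178, 188), (164, 169, 177), (186, 163, 104), (186, 164, 101), (189, 164, 102), (160, 138, 76), (89, 62, 47), (93, 66, 53), (90, 63, 44), (89, 61, 44), (92, 65, 50), (91, 61, 48), (93, 68, 48), (92, 64, 47), (91, 63, 47), (96, 70, 53)]
0.1792916296739163 29.99704409390688 [ 0.5436 -0.3557 -0.0004]
-0.0555 [[323.9335 181.624 ]
 [323.9534 180.3281]]
-0.0475 [[323.9356 203.431 ]
 [323.9551 201.2879]]
tip [[323.9715 -59.258 ]]
```

Request:
drive_tool([
  [[0, 0, -15], [0, 0, 0]],
  [[0, 0, -35], [0, 0, 0]],
  [[0, 0, -45], [0, 0, 0]],
  [[0, 0, -45], [0, 0, 0]],
  [[0, 0, -25], [0, 0, 0]],
])

```text
time_s: 11.75
position: [0.5441, -0.3561, 0.168]
tcp_rot: [[-0.959, 0.284, 0.004], [0.284, 0.959, -0.004], [-0.005, -0.003, -1.0]]
force: [-0.2, -0.5, -1.7]
opening: 0.179
grasp_force: 30.0
```

```bash
cat >> h.py <<'E'
c35,s35=np.cos(np.radians(35)),np.sin(np.radians(35))
rim=np.array([.524,.1425,.1206]); _y=np.radians(7.87)
ex=np.array([np.cos(_y),np.sin(_y),0]); az=c35*ex+[0,0,s35]; tz=s35*ex-[0,0,c35]
Rins=np.c_[-az,np.cross(tz,-az),tz]
def tcp_for(d): return rim+(d+.1375)*az+.051*tz  # tip d above the rim along bore
def guide_err(st=None):
    st=st or read_state(); G=st['position']-.051*st['tcp_rot'][:,2]; tip=G+.1375*st['tcp_rot'][:,0]
    e=(tip-rim); rv=Rn.from_matrix(st['tcp_rot'].T@Rins).as_rotvec()
    print("tip above rim mm",(e@az*1000).round(2),"correction in tool mm",(st['tcp_rot'].T@(tcp_for(e@az)-st['position'])*1000).round(2),"rot",rv.round(4),"f tool",(st['tcp_rot'].T@st['force']).round(1))
E
python3 -c "
from h import *
print(read_state()['position'],read_state()['opening'],tcp_for(.03))
plan(tcp_for(.03),Rins,15,dp=0)"
```

```text
[ 0.54408795 -0.35611874  0.16795762] 0.17945951903157542 [0.68889252 0.16529273 0.1748973 ]
[[[1.0, 36.0, -1.0], [-0.009, -0.04, -0.027]], [[-1.0, 36.0, 0.0], [-0.009, -0.04, -0.027]], [[-1.0, 36.0, 0.0], [-0.009, -0.04, -0.027]], [[-2.0, 36.0, 1.0], [-0.009, -0.04, -0.027]], [[-4.0, 36.0, 1.0], [-0.009, -0.04, -0.027]]]
[[[-4.0, 36.0, 1.0], [-0.009, -0.04, -0.027]], [[-5.0, 36.0, 2.0], [-0.009, -0.04, -0.027]], [[-6.0, 35.0, 3.0], [-0.009, -0.04, -0.027]], [[-7.0, 35.0, 3.0], [-0.009, -0.04, -0.027]], [[-7.0, 35.0, 3.0], [-0.009, -0.04, -0.027]]]
[[[-9.0, 35.0, 5.0], [-0.009, -0.04, -0.027]], [[-9.0, 35.0, 5.0], [-0.009, -0.04, -0.027]], [[-10.0, 34.0, 5.0], [-0.009, -0.04, -0.027]], [[-10.0, 34.0, 7.0], [-0.009, -0.04, -0.027]], [[-12.0, 34.0, 7.0], [-0.009, -0.04, -0.027]]]
```

Request:
drive_tool([
  [[1, 36, -1], [-0.009, -0.04, -0.027]],
  [[-1, 36, 0], [-0.009, -0.04, -0.027]],
  [[-1, 36, 0], [-0.009, -0.04, -0.027]],
  [[-2, 36, 1], [-0.009, -0.04, -0.027]],
  [[-4, 36, 1], [-0.009, -0.04, -0.027]],
])

```text
time_s: 12.25
position: [0.5909, -0.1797, 0.1664]
tcp_rot: [[-0.968, 0.147, 0.204], [0.151, 0.989, 0.001], [-0.202, 0.032, -0.979]]
force: [1.2, -0.2, -2.0]
opening: 0.182
grasp_force: 30.0
```

Request:
drive_tool([
  [[-4, 36, 1], [-0.009, -0.04, -0.027]],
  [[-5, 36, 2], [-0.009, -0.04, -0.027]],
  [[-6, 35, 3], [-0.009, -0.04, -0.027]],
  [[-7, 35, 3], [-0.009, -0.04, -0.027]],
  [[-7, 35, 3], [-0.009, -0.04, -0.027]],
])

```text
time_s: 12.75
position: [0.6386, -0.0063, 0.1694]
tcp_rot: [[-0.918, 0.005, 0.397], [0.018, 0.999, 0.029], [-0.397, 0.034, -0.917]]
force: [0.6, 0.5, -2.1]
opening: 0.18
grasp_force: 30.0
```

Request:
drive_tool([
  [[-9, 35, 5], [-0.009, -0.04, -0.027]],
  [[-9, 35, 5], [-0.009, -0.04, -0.027]],
  [[-10, 34, 5], [-0.009, -0.04, -0.027]],
  [[-10, 34, 7], [-0.009, -0.04, -0.027]],
  [[-12, 34, 7], [-0.009, -0.04, -0.027]],
])

```text
time_s: 13.25
position: [0.6874, 0.1684, 0.1716]
tcp_rot: [[-0.813, -0.134, 0.567], [-0.106, 0.991, 0.083], [-0.573, 0.007, -0.82]]
force: [0.5, -0.2, -1.8]
opening: 0.182
grasp_force: 30.0
```

Request:
drive_tool([
  [[0, 0, 0], [0, 0, 0]],
  [[0, 0, 0], [0, 0, 0]],
  [[0, 0, 0], [0, 0, 0]],
  [[0, 0, 0], [0, 0, 0]],
])

```text
time_s: 13.65
position: [0.6883, 0.1655, 0.1719]
tcp_rot: [[-0.813, -0.13, 0.568], [-0.103, 0.991, 0.08], [-0.573, 0.007, -0.819]]
force: [-0.2, 0.5, -1.6]
opening: 0.181
grasp_force: 30.0
```

```bash
python3 -c "
from h import *
st=read_state(); print(st['joint_positions'],st['position'],st['opening'],st['grasp_force']); guide_err()"
```

```text
[   3.11622429   28.40444293  102.22805408   11.20409024   14.76257495
 -104.20573741] [0.68832083 0.16545032 0.17191597] 0.18082658540293509 29.99608190730214
tip above rim mm 27.87 correction in tool mm [-0.03 -0.23 -2.13] rot [ 0.002  -0.0004 -0.0094] f tool [1.1 0.6 1.3]
```

Request:
drive_tool([
  [[6, 0, -2], [0, 0, -0.009]],
  [[7, 0, 0], [0, 0, 0]],
  [[5, 0, 0], [0, 0, 0]],
  [[0, 0, 0], [0, 0, 0]],
  [[0, 0, 0], [0, 0, 0]],
])

```text
time_s: 14.15
position: [0.6724, 0.1645, 0.1629]
tcp_rot: [[-0.812, -0.139, 0.567], [-0.113, 0.99, 0.081], [-0.573, 0.002, -0.819]]
force: [1.0, 0.0, -0.3]
opening: 0.185
grasp_force: 30.0
```

Run:
```python
from h import *
guide_err(); st=read_state(); x=st['tcp_rot'][:,0]; G=st['position']-.051*st['tcp_rot'][:,2]
out=[]
for n in("side","top"):
    C=cam(n); im=capture(n)[...,::-1].copy()
    P=w2pix(C,[G+x*.0555,G+x*.1375,rim,rim-.046*az]); print(n,P.round(1).tolist())
    x0,y0=(P[2]-[30,35]).astype(int); k=10
    a=cv2.resize(im[y0:y0+60,x0:x0+40 if n=="top" else x0+40],None,fx=k,fy=k,interpolation=cv2.INTER_CUBIC)
    for p in P: cv2.circle(a,tuple(int(v) for v in ((p-[x0,y0]+.5)*k)),3,(0,0,255),1)
    out.append(a)
cv2.imwrite("pics/m8.png",np.hstack(out)); print(out[0].shape)
```

```text
tip above rim mm 9.61 correction in tool mm [-0.02 -1.51 -0.42] rot [ 0.0029 -0.0004  0.0008] f tool [-0.7 -0.1  0.8]
side [[198.9, 289.5], [248.1, 317.0], [253.9, 319.4], [280.3, 334.2]]
top [[173.6, 156.5], [185.1, 198.5], [187.1, 203.2], [193.0, 225.0]]
(600, 400, 3)
```

View pics/m8.png

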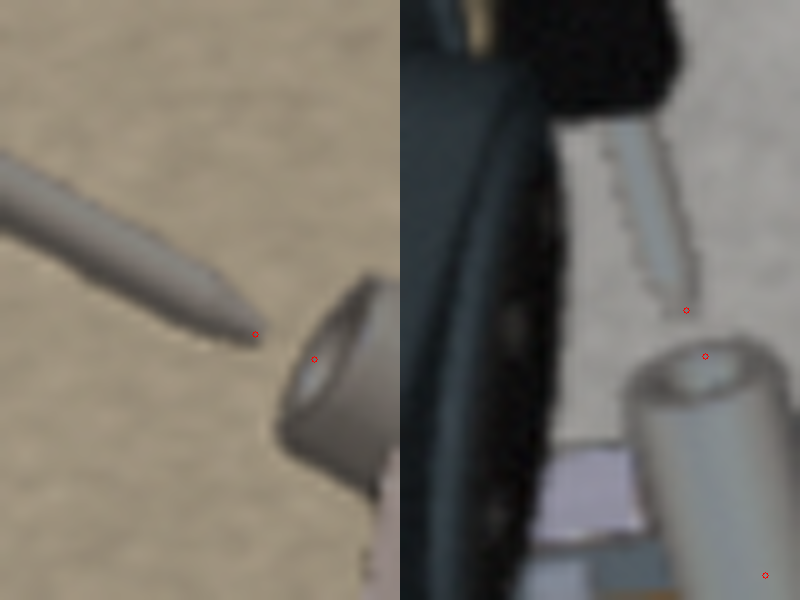

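The side view shows the tip at (259,340) and the bore at (323,365). The top view shows the tip at (686,318) and the bore at (704,373). Measured against the predicted marks, the rod is in line with the bore to about 1 mm, with about −1 mm left to correct in tool y.

Request:
drive_tool([
  [[4, -1, 0], [0, 0, 0]],
  [[5, 0, 0], [0, 0, 0]],
  [[7, 0, 0], [0, 0, 0]],
  [[7, 0, 0], [0, 0, 0]],
  [[4, 0, 0], [0, 0, 0]],
])

```text
time_s: 14.75
position: [0.6495, 0.1606, 0.1467]
tcp_rot: [[-0.812, -0.14, 0.566], [-0.113, 0.99, 0.082], [-0.572, 0.002, -0.82]]
force: [0.8, 0.2, -1.7]
opening: 0.177
grasp_force: 30.0
```

```bash
python3 -c "
from h import *
guide_err()"
```

```text
tip above rim mm -18.57 correction in tool mm [-0.1  -0.73 -0.36] rot [ 0.0032 -0.002   0.0009] f tool [0.3 0.1 1.9]
```

Request:
drive_tool([
  [[8, 0, 0], [0, 0, 0]],
  [[9, 0, 0], [0, 0, 0]],
  [[9, 0, 0], [0, 0, 0]],
  [[5, 0, 0], [0, 0, 0]],
  [[0, 0, 0], [0, 0, 0]],
])

```text
time_s: 15.25
position: [0.6244, 0.157, 0.1289]
tcp_rot: [[-0.813, -0.139, 0.566], [-0.112, 0.99, 0.081], [-0.572, 0.002, -0.82]]
force: [-0.6, -0.5, -2.3]
opening: 0.178
grasp_force: 30.0
```

```bash
python3 -c "
from h import *
guide_err()"
```

```text
tip above rim mm -49.49 correction in tool mm [-0.11 -0.61 -0.37] rot [ 0.003  -0.0021  0.    ] f tool [ 1.8 -0.5  1.5]
```

Request:
drive_tool([
  [[6, 0, 0], [0, 0, 0]],
  [[7, 0, 0], [0, 0, 0]],
  [[7, 0, 0], [0, 0, 0]],
  [[6, 0, 0], [0, 0, 0]],
  [[0, 0, 0], [0, 0, 0]],
])

```text
time_s: 15.75
position: [0.6072, 0.1562, 0.1207]
tcp_rot: [[-0.817, -0.14, 0.559], [-0.117, 0.99, 0.077], [-0.564, -0.003, -0.826]]
force: [0.3, 0.5, -2.7]
opening: 0.18
grasp_force: 30.0
```

Request:
drive_tool([
  [[2, 0, 0], [0, 0, 0]],
  [[1, 0, 0], [0, 0, 0]],
  [[1, 0, 0], [0, 0, 0]],
])

```text
time_s: 16.05
position: [0.6058, 0.1559, 0.1203]
tcp_rot: [[-0.818, -0.137, 0.558], [-0.115, 0.991, 0.075], [-0.563, -0.002, -0.826]]
force: [2.6, -1.0, -2.0]
opening: 0.176
grasp_force: 30.0
```

```bash
python3 -c "
from h import *
guide_err()"
```

```text
tip above rim mm -69.14 correction in tool mm [-0.69 -2.03  3.27] rot [-0.0018 -0.0126  0.0015] f tool [-0.9 -1.3  3.1]
```

```bash
python3 -c "
from h import *
st=read_state(); print(st['joint_positions'],st['tau'],st['moment'])"
```

```text
[   2.64009378   29.45267628  115.2872827    69.14272132    3.03721141
 -163.52548106] [  0.52173967 -35.86244702  -8.27879995   0.12413851  -0.27729071
   0.0519141 ] [-0.00117849 -0.15025844 -0.01070177]
```

```bash
cat > kin.py <<'E'
from h import *; import pickle,itertools
from scipy.optimize import least_squares
S=[pickle.load(open(f"pics/w{i}.pkl","rb")) for i in range(1,8)]
D=[(s['joint_positions'],s['position'],s['tcp_rot']) for s in S]
cur=read_state(); D.append((cur['joint_positions'],cur['position'],cur['tcp_rot']))
D.append((np.array([-81.6172,30.2758,82.1493,-.0005,67.6888,-10.2273]),np.array([.19937,-.59158,.18804]),np.array([[.947711,.319129,-.000297],[.319129,-.947709,.001965],[.000345,-.001957,-.999998]])))
D.append((np.array([3.11622429,28.40444293,102.22805408,11.20409024,14.76257495,-104.20573741]),np.array([.68832083,.16545032,.17191597]),np.array([[-.813,-.13,.568],[-.103,.991,.08],[-.573,.007,-.819]])))
def fk(q,P,s4,s6):
    a,h,L1,L2,b,d,L3,c=P; q=np.radians(q); R=lambda ax,v: Rn.from_euler(ax,v).as_matrix()
    R1=R('z',q[0]); A=R1@R('y',q[1]); B=R1@R('y',q[1]+q[2]); W=B@R('z',s4*q[3])@R('y',q[4]); 
    p=R1@[a,d,h]+A@[0,0,L1]+B@[b,0,L2]+W@[0,0,L3]
    return p,W@R('z',s6*q[5]+c)
def res(P,s4,s6):
    o=[]
    for q,p,Rm in D:
        x,Rx=fk(q,P,s4,s6); o+=list(x-p)+list(.2*(Rx-Rm).ravel())
    return np.array(o)
best=None
for s4,s6,c in itertools.product((1,-1),(1,-1),(0,1.57,3.14,-1.57)):
    f=least_squares(res,[0,.2,.35,.35,0,.11,.25,c],args=(s4,s6))
    if best is None or f.cost<best[0]: best=(f.cost,f.x,s4,s6)
_,P,s4,s6=best
LO=np.array([-176.69,-43.24,12.49,-82,0,-163.58]);HI=np.array([176.69,126.21,139.97,262,151.66,163.58])
def ik(p,Rm,q0):
    def e(q):
        x,Rx=fk(q,P,s4,s6); return np.r_[(x-p)*10,Rn.from_matrix(Rx.T@Rm).as_rotvec()*3]
    f=least_squares(e,np.clip(q0,LO+.5,HI-.5),bounds=(LO,HI),x_scale=20); return f.x,np.abs(f.fun).max()
def target(d,phi,off=0):  # tip d above rim, roll phi deg about gauge axis (tool x)
    Rt=Rins@Rn.from_euler('x',phi,degrees=True).as_matrix(); return rim+(d+.1375)*az+.051*Rt[:,2],Rt
E
python3 - <<'E'
from kin import *
np.set_printoptions(precision=4,suppress=True,linewidth=150)
print(best, np.abs(res(P,s4,s6)).reshape(-1,12).max(1))
for phi in range(-90,91,10):
    r=[]
    for j4 in (-60,0,60,120,180,230):
        for j6 in (-120,-60,0,60,120):
            q,e=ik(*target(-.082,phi),np.array([3,30,116,j4,15,j6]))
            if e<.003 and not any(np.abs(q-x).max()<3 for x in r): r.append(q)
    print(phi,[x.round(0).tolist() for x in r])
E
```

```text
(np.float64(2.0917133654142767e-08), array([0.    , 0.2742, 0.588 , 0.3917, 0.1141, 0.111 , 0.3391, 1.5708]), 1, 1) [0.     0.     0.     0.     0.     0.     0.     0.     0.     0.0001]
-90 []
-80 []
-70 []
-60 []
-50 []
-40 []
-30 []
-20 []
-10 []
0 [[2.0, 30.0, 117.0, 130.0, 4.0, 135.0]]
10 [[9.0, 31.0, 116.0, 260.0, 11.0, 11.0]]
20 []
30 [[21.0, 37.0, 109.0, -82.0, 37.0, 3.0]]
40 [[25.0, 41.0, 105.0, -78.0, 50.0, 2.0]]
50 [[28.0, 45.0, 100.0, -75.0, 61.0, 2.0]]
60 [[30.0, 50.0, 95.0, -73.0, 72.0, 1.0]]
70 [[30.0, 54.0, 89.0, -72.0, 83.0, 1.0]]
80 [[31.0, 59.0, 84.0, -72.0, 93.0, 0.0]]
90 [[30.0, 64.0, 79.0, -72.0, 103.0, -0.0]]
```

Run:
```python
from kin import *
np.set_printoptions(precision=1,suppress=True,linewidth=150)
q=cur['joint_positions'].copy(); guide_err()
def go(d,phi):
    global q; q2,e=ik(*target(d,phi),q); print(d,phi,q2,"maxstep",np.abs(q2-q).max().round(1),"err",round(e,5)); q=q2
for d in (-.065,-.06,-.055,-.05,-.04,-.03,-.015,0,.015,.03): go(d,0)
for phi in range(5,46,5): go(.03,phi)
for d in (.01,-.02,-.04,-.06,-.082): go(d,45)
p1,R1=plan(*target(-.05,0),4)
p2,R2=plan(*target(.03,0),4,p0=p1,R0=R1)
```

```text
tip above rim mm -69.14 correction in tool mm [-0.7 -2.   3.3] rot [-0. -0.  0.] f tool [-0.9 -1.3  3.1]
-0.065 0 [   2.5   29.7  114.7   69.2    3.2 -163.6] maxstep 0.6 err 0.02009
-0.06 0 [   2.4   29.6  114.4   69.1    3.3 -163.6] maxstep 0.3 err 0.00347
-0.055 0 [   2.4   29.5  113.8   59.2    3.6 -153.6] maxstep 10.0 err 0.0
-0.05 0 [   2.5   29.3  113.1   49.     4.1 -143.4] maxstep 10.2 err 0.0
-0.04 0 [   2.6   29.1  111.7   35.2    5.3 -129.4] maxstep 14.0 err 0.0
-0.03 0 [   2.7   28.8  110.4   26.8    6.6 -120.9] maxstep 8.5 err 0.0
-0.015 0 [   2.8   28.6  108.3   19.5    8.7 -113.4] maxstep 7.5 err 0.0
0 0 [   2.9   28.4  106.2   15.2   10.9 -108.9] maxstep 4.5 err 0.0
0.015 0 [   3.1   28.2  104.1   12.3   13.  -106. ] maxstep 3.0 err 0.0
0.03 0 [   3.2   28.2  102.    10.4   15.1 -103.9] maxstep 2.1 err 0.0
0.03 5 [  6.   28.5 101.4 -15.   15.4 -77.1] maxstep 26.8 err 0.0
0.03 10 [  8.8  29.2 100.6 -35.1  18.5 -55.5] maxstep 21.5 err 0.0
0.03 15 [ 11.5  30.2  99.5 -47.7  23.3 -41.6] maxstep 14.0 err 0.0
0.03 20 [ 14.   31.4  98.2 -55.4  28.9 -32.8] maxstep 8.8 err 0.0

[... 301 characters left out ...]
6 -16.6] maxstep 5.8 err 0.0
0.01 45 [ 24.1  40.7  91.5 -69.3  57.9 -13.5] maxstep 3.1 err 0.0
-0.02 45 [ 24.7  41.2  95.2 -71.4  57.   -8.7] maxstep 4.8 err 0.0
-0.04 45 [ 25.2  41.6  97.5 -72.8  56.4  -5.4] maxstep 3.3 err 0.0
-0.06 45 [ 25.7  42.1  99.9 -74.3  55.9  -2. ] maxstep 3.4 err 0.0
-0.082 45 [ 26.3  42.8 102.4 -76.   55.5   1.8] maxstep 3.8 err 0.0
[[[-5.0, -0.5, 0.8], [-0.0, -0.003, 0.0]], [[-4.9, -0.5, 0.7], [-0.0, -0.003, 0.0]], [[-5.0, -0.5, 0.8], [-0.0, -0.003, 0.0]], [[-4.9, -0.6, 0.8], [-0.0, -0.003, 0.0]]]
[[[-20.0, -0.0, -0.0], [-0.0, -0.0, 0.0]], [[-20.0, -0.0, -0.0], [-0.0, -0.0, 0.0]], [[-20.0, -0.1, -0.0], [-0.0, -0.0, 0.0]], [[-20.0, 0.0, -0.0], [-0.0, -0.0, 0.0]]]
```

Request:
drive_tool([
  [[-4, -0.5, 0.8], [0, -0.003, 0]],
  [[-4, -0.5, 0.8], [0, -0.003, 0]],
  [[-4, -0.5, 0.8], [0, -0.003, 0]],
  [[-4, -0.5, 0.8], [0, -0.003, 0]],
  [[-4, 0, 0], [0, 0, 0]],
])

```text
time_s: 16.55
position: [0.6226, 0.1568, 0.1281]
tcp_rot: [[-0.813, -0.137, 0.565], [-0.113, 0.991, 0.078], [-0.571, -0.001, -0.821]]
force: [0.9, 0.4, -1.1]
opening: 0.183
grasp_force: 30.0
```

```bash
python3 -c "
from h import *
guide_err(); print(read_state()['joint_positions'].round(1))"
```

```text
tip above rim mm -51.41 correction in tool mm [-0.19 -0.63  0.01] rot [-0.0003 -0.0036  0.0004] f tool [-0.2  0.3  1.4]
[   2.6   29.4  113.1   46.6    4.1 -141. ]
```

Back on the axis. I'll pull it out, then roll the gauge about its own axis to keep clear of the wrist singularity.

Request:
drive_tool([
  [[-8, 0, 0], [0, -0.003, 0]],
  [[-12, 0, 0], [0, 0, 0]],
  [[-18, 0, 0], [0, 0, 0]],
  [[-20, 0, 0], [0, 0, 0]],
  [[-20, 0, 0], [0, 0, 0]],
])

```text
time_s: 17.05
position: [0.6859, 0.1654, 0.173]
tcp_rot: [[-0.812, -0.137, 0.567], [-0.113, 0.991, 0.077], [-0.572, -0.001, -0.82]]
force: [1.1, 0.6, -1.6]
opening: 0.181
grasp_force: 30.0
```

Request:
drive_tool([
  [[-4, 0, 0], [0, 0, 0]],
  [[0, 0, 0], [0, 0, 0]],
  [[0, 0, 0], [0, 0, 0]],
])

```text
time_s: 17.35
position: [0.6875, 0.1659, 0.1739]
tcp_rot: [[-0.813, -0.137, 0.566], [-0.113, 0.991, 0.078], [-0.571, -0.001, -0.821]]
force: [-0.5, -0.0, -2.6]
opening: 0.183
grasp_force: 30.0
```

Run:
```python
from kin import *
guide_err(); print(cur['joint_positions'].round(1))
# rotation about gauge axis: rows computed at fixed G: intermediate angles
ph=[2,4,6,8,10,12.5,15,18,21.5,25,29,33,37,41,45]
p,R=cur['position'].copy(),cur['tcp_rot'].copy()
for a in ph: p,R=plan(*target(.03,a),1,p0=p,R0=R,dp=1)
```

```text
tip above rim mm 28.58 correction in tool mm [-0.16 -0.76 -0.08] rot [-0.0004 -0.0032  0.0006] f tool [1.8 0.1 1.8]
[   3.3   28.2  102.1   10.    15.2 -103.4]
[[[-1.6, -2.5, -0.1], [0.035, -0.003, 0.001]]]
[[[0.0, -1.8, -0.0], [0.034, -0.0, -0.0]]]
[[[0.0, -1.8, -0.1], [0.035, -0.0, -0.0]]]
[[[0.0, -1.8, -0.0], [0.035, -0.0, -0.0]]]
[[[0.0, -1.8, -0.0], [0.035, -0.0, -0.0]]]
[[[0.0, -2.2, -0.1], [0.044, -0.0, -0.0]]]
[[[0.0, -2.2, -0.0], [0.043, -0.0, -0.0]]]
[[[0.0, -2.7, -0.1], [0.053, -0.0, -0.0]]]
[[[0.0, -3.1, -0.1], [0.061, -0.0, -0.0]]]
[[[0.0, -3.1, -0.1], [0.061, -0.0, -0.0]]]
[[[0.0, -3.6, -0.1], [0.07, -0.0, -0.0]]]
[[[0.0, -3.5, -0.2], [0.07, -0.0, -0.0]]]
[[[0.0, -3.6, -0.1], [0.069, -0.0, -0.0]]]
[[[0.0, -3.5, -0.1], [0.07, -0.0, -0.0]]]
[[[0.0, -3.6, -0.1], [0.07, -0.0, -0.0]]]
```

Request:
drive_tool([
  [[-1.6, -2.5, 0], [0.035, -0.003, 0]],
  [[0, -1.8, 0], [0.035, 0, 0]],
  [[0, -1.8, 0], [0.035, 0, 0]],
  [[0, -1.8, 0], [0.035, 0, 0]],
  [[0, -1.8, 0], [0.035, 0, 0]],
])

```text
time_s: 17.85
position: [0.6899, 0.1561, 0.1754]
tcp_rot: [[-0.811, -0.035, 0.584], [-0.113, 0.989, -0.097], [-0.574, -0.145, -0.806]]
force: [-1.2, 0.1, -1.9]
opening: 0.181
grasp_force: 30.0
```

Request:
drive_tool([
  [[0, -2.2, 0], [0.044, 0, 0]],
  [[0, -2.2, 0], [0.043, 0, 0]],
  [[0, -2.7, -0.1], [0.053, 0, 0]],
  [[0, -3.1, -0.1], [0.061, 0, 0]],
  [[0, -3.1, -0.1], [0.061, 0, 0]],
])

```text
time_s: 18.35
position: [0.6896, 0.1432, 0.1788]
tcp_rot: [[-0.811, 0.118, 0.573], [-0.112, 0.93, -0.351], [-0.574, -0.349, -0.741]]
force: [0.0, 0.3, -2.0]
opening: 0.183
grasp_force: 30.0
```

Request:
drive_tool([
  [[0, -3.6, -0.1], [0.07, 0, 0]],
  [[0, -3.6, -0.1], [0.07, 0, 0]],
  [[0, -3.6, -0.1], [0.07, 0, 0]],
  [[0, -3.6, -0.1], [0.07, 0, 0]],
  [[0, -3.6, -0.1], [0.07, 0, 0]],
])

```text
time_s: 18.85
position: [0.686, 0.1282, 0.187]
tcp_rot: [[-0.811, 0.307, 0.498], [-0.113, 0.753, -0.648], [-0.574, -0.582, -0.577]]
force: [-0.2, 0.3, -1.6]
opening: 0.18
grasp_force: 30.0
```

Request:
drive_tool([
  [[0, 0, 0], [0, 0, 0]],
  [[0, 0, 0], [0, 0, 0]],
  [[0, 0, 0], [0, 0, 0]],
])

```text
time_s: 19.15
position: [0.687, 0.1277, 0.1883]
tcp_rot: [[-0.81, 0.307, 0.5], [-0.112, 0.755, -0.646], [-0.576, -0.579, -0.577]]
force: [-0.2, 0.4, -2.2]
opening: 0.18
grasp_force: 30.0
```

```bash
cat >> h.py <<'E'
def gerr45(ph=45):
    st=read_state(); Rt=Rins@Rn.from_euler('x',ph,degrees=True).as_matrix(); G=st['position']-.051*st['tcp_rot'][:,2]; tip=G+.1375*st['tcp_rot'][:,0]
    d=(tip-rim)@az; tg=rim+(d+.1375)*az+.051*Rt[:,2]
    print("tip above rim",(d*1000).round(2),"tip err off axis (tool yz)",(st['tcp_rot'].T@(tip-rim-d*az)*1000).round(2),"corr tool mm",(st['tcp_rot'].T@(tg-st['position'])*1000).round(2),"rot",Rn.from_matrix(st['tcp_rot'].T@Rt).as_rotvec().round(4),"f tool",(st['tcp_rot'].T@st['force']).round(1),st['joint_positions'].round(1),st['opening'],st['grasp_force'])
E
python3 -c "
from h import *
gerr45()"
```

```text
tip above rim 31.8 tip err off axis (tool yz) [ 0.   -0.34  0.87] corr tool mm [ 0.1   0.67 -0.59] rot [-0.0016  0.002  -0.0018] f tool [1.4 1.5 0.9] [ 23.6  40.6  88.8 -68.   58.6 -16.5] 0.17965637097281953 29.996047066524625
```

Request:
drive_tool([
  [[5, 0.5, -0.5], [0, 0.002, -0.002]],
  [[9, 0, 0], [0, 0, 0]],
  [[9, 0, 0], [0, 0, 0]],
  [[5, 0, 0], [0, 0, 0]],
  [[0, 0, 0], [0, 0, 0]],
])

```text
time_s: 19.65
position: [0.6635, 0.1255, 0.1715]
tcp_rot: [[-0.812, 0.305, 0.498], [-0.113, 0.754, -0.647], [-0.572, -0.582, -0.578]]
force: [0.1, -0.2, -1.1]
opening: 0.184
grasp_force: 30.0
```

```bash
python3 -c "
from h import *
gerr45()"
```

```text
tip above rim 2.98 tip err off axis (tool yz) [-0.    0.05 -0.01] corr tool mm [-0.01 -0.17 -0.02] rot [-0.0028 -0.0002  0.0019] f tool [0.6 0.5 0.8] [ 24.3  40.9  92.2 -69.7  57.9 -12.5] 0.18378715019767655 29.996292013674974
```

Dead on axis; inserting.

Request:
drive_tool([
  [[5, 0, 0], [0, 0, 0]],
  [[8, 0, 0], [0, 0, 0]],
  [[9, 0, 0], [0, 0, 0]],
  [[9, 0, 0], [0, 0, 0]],
  [[9, 0, 0], [0, 0, 0]],
])

```text
time_s: 20.15
position: [0.6315, 0.1211, 0.1489]
tcp_rot: [[-0.811, 0.306, 0.499], [-0.113, 0.754, -0.647], [-0.574, -0.581, -0.577]]
force: [0.2, -0.4, -1.7]
opening: 0.181
grasp_force: 30.0
```

Request:
drive_tool([
  [[9, 0, 0], [0, 0, 0]],
  [[9, 0, 0], [0, 0, 0]],
  [[9, 0, 0], [0, 0, 0]],
  [[6, 0, 0], [0, 0, 0]],
  [[4, 0, 0], [0, 0, 0]],
])

```text
time_s: 20.65
position: [0.6018, 0.117, 0.1278]
tcp_rot: [[-0.811, 0.306, 0.499], [-0.113, 0.754, -0.647], [-0.574, -0.581, -0.577]]
force: [-0.1, 0.2, -1.2]
opening: 0.183
grasp_force: 30.0
```

```bash
python3 -c "
from h import *
gerr45()"
```

```text
tip above rim -73.13 tip err off axis (tool yz) [0.   0.33 0.2 ] corr tool mm [ 0.05 -0.27 -0.07] rot [-0.0026  0.001   0.0005] f tool [0.8 0.8 0.5] [ 26.2  42.6 101.3 -75.3  55.8   0.3] 0.18304687314080145 29.995765574276447
```

Request:
drive_tool([
  [[3, 0, 0], [0, 0, 0]],
  [[2, 0, 0], [0, 0, 0]],
  [[1, 0, 0], [0, 0, 0]],
  [[1, 0, 0], [0, 0, 0]],
  [[0, 0, 0], [0, 0, 0]],
])

```text
time_s: 21.15
position: [0.5968, 0.1163, 0.1243]
tcp_rot: [[-0.811, 0.306, 0.499], [-0.113, 0.754, -0.647], [-0.574, -0.58, -0.577]]
force: [-0.1, 0.1, -1.7]
opening: 0.18
grasp_force: 30.0
```

Request:
drive_tool([
  [[1, 0, 0], [0, 0, 0]],
  [[1, 0, 0], [0, 0, 0]],
  [[0, 0, 0], [0, 0, 0]],
])

```text
time_s: 21.45
position: [0.5949, 0.116, 0.123]
tcp_rot: [[-0.811, 0.306, 0.499], [-0.113, 0.754, -0.647], [-0.574, -0.581, -0.577]]
force: [0.4, 0.6, -0.1]
opening: 0.18
grasp_force: 30.0
```

```bash
python3 -c "
from h import *
gerr45()"
```

```text
tip above rim -81.58 tip err off axis (tool yz) [0.   0.33 0.2 ] corr tool mm [ 0.05 -0.19 -0.06] rot [-0.0026  0.001  -0.0001] f tool [-0.3  0.7 -0.1] [ 26.4  42.9 102.2 -76.   55.6   1.8] 0.18041382302432993 29.99621467664838
```

Request:
drive_tool([
  [[1, 0, 0], [0, 0, 0]],
  [[0.5, 0, 0], [0, 0, 0]],
  [[0, 0, 0], [0, 0, 0]],
])

```text
time_s: 21.75
position: [0.5946, 0.1161, 0.1228]
tcp_rot: [[-0.81, 0.307, 0.5], [-0.114, 0.754, -0.646], [-0.575, -0.58, -0.576]]
force: [3.4, -0.1, -0.1]
opening: 0.179
grasp_force: 30.0
```

```bash
python3 -c "
from h import *
gerr45()"
```

```text
tip above rim -82.03 tip err off axis (tool yz) [0.   0.52 0.35] corr tool mm [ 0.14 -0.32  0.03] rot [-0.0024  0.0027 -0.0006] f tool [-2.7  1.   1.9] [ 26.4  42.9 102.3 -76.2  55.6   2.1] 0.17870558683790244 29.996436797082424
```

Request:
drive_tool([
  [[1, 0, 0], [0, 0, 0]],
  [[0.5, 0, 0], [0, 0, 0]],
  [[0, 0, 0], [0, 0, 0]],
  [[0, 0, 0], [0, 0, 0]],
  [[0, 0, 0], [0, 0, 0]],
])

```text
time_s: 22.25
position: [0.5947, 0.1162, 0.1229]
tcp_rot: [[-0.808, 0.307, 0.502], [-0.114, 0.755, -0.646], [-0.577, -0.58, -0.575]]
force: [5.7, 0.1, 1.8]
opening: 0.179
grasp_force: 30.0
```

Request:
drive_tool([
  [[0, 0, 0], [0, 0, 0]],
  [[0, 0, 0], [0, 0, 0]],
  [[0, 0, 0], [0, 0, 0]],
  [[0, 0, 0], [0, 0, 0]],
  [[0, 0, 0], [0, 0, 0]],
])

```text
time_s: 22.75
position: [0.5947, 0.1162, 0.1229]
tcp_rot: [[-0.808, 0.307, 0.502], [-0.114, 0.755, -0.646], [-0.577, -0.58, -0.575]]
force: [5.5, 0.3, 2.0]
opening: 0.182
grasp_force: 30.0
```

```bash
python3 -c "
from h import *
gerr45()"
```

```text
tip above rim -82.07 tip err off axis (tool yz) [0.   0.64 0.6 ] corr tool mm [ 0.26 -0.34  0.11] rot [-0.0024  0.0052 -0.0013] f tool [-5.7  0.7  1.4] [ 26.5  42.9 102.4 -76.4  55.6   2.4] 0.18172849254631196 29.998985705897212
```

Collar seated: the rod stops at 82.0 mm under about 7 N, held for 1 s. Withdrawing.

Request:
drive_tool([
  [[-5, 0, 0], [0, 0, 0]],
  [[-10, 0, 0], [0, 0, 0]],
  [[-13, 0, 0], [0, 0, 0]],
  [[-15, 0, 0], [0, 0, 0]],
  [[-15, 0, 0], [0, 0, 0]],
])

```text
time_s: 23.25
position: [0.6385, 0.122, 0.1537]
tcp_rot: [[-0.813, 0.306, 0.496], [-0.111, 0.754, -0.647], [-0.572, -0.581, -0.579]]
force: [-0.9, 0.2, -1.2]
opening: 0.183
grasp_force: 30.0
```

Request:
drive_tool([
  [[-15, 0, 0], [0, 0, 0]],
  [[-15, 0, 0], [0, 0, 0]],
  [[-15, 0, 0], [0, 0, 0]],
  [[-15, 0, 0], [0, 0, 0]],
  [[-10, 0, 0], [0, 0, 0]],
])

```text
time_s: 23.75
position: [0.6961, 0.13, 0.1944]
tcp_rot: [[-0.812, 0.306, 0.497], [-0.111, 0.755, -0.647], [-0.573, -0.58, -0.579]]
force: [0.2, 0.5, -1.5]
opening: 0.181
grasp_force: 30.0
```

Run:
```python
from kin import *
np.set_printoptions(precision=3,suppress=True,linewidth=150)
gerr45(); C=cam("top"); st=read_state()
im=capture("top"); g=(im.min(2)>190).astype(np.uint8); g[:,:370]=0; g[:,460:]=0; g[:255]=0; g[345:]=0
m=cv2.moments(g,True); u,v=m['m10']/m['m00'],m['m01']/m['m00']; t=pix2w(C,u,v,.008); print("tile px",u,v,m['m00'],t)
# candidates: level gauge, tip over tile, tip z .11
for yaw in (150,157,164,171,178,188,200):
    R=yawR(yaw); tip=np.array([t[0],t[1],.10]); p=tip-.1375*R[:,0]+.051*R[:,2]
    for q0 in ([-30,35,95,0,50,-100],st['joint_positions']):
        q,e=ik(p,R,np.array(q0,float)); print(yaw,p,q,e)
```

```text
tip above rim 43.11 tip err off axis (tool yz) [ 0.    0.48 -0.03] corr tool mm [-0.06 -0.33 -0.12] rot [-0.002 -0.001 -0.   ] f tool [0.7 1.3 0.7] [ 23.4  40.6  87.1 -67.   59.2 -18.6] 0.180611685971309 29.996446799486876Traceback (most recent call last):
  File "<stdin>", line 5, in <module>
ZeroDivisionError: float division by zero
```

Run:
```python
from kin import *
np.set_printoptions(precision=3,suppress=True,linewidth=150)
st=read_state(); im=cv2.imread("pics/top0.png"); c=im[262:332,380:450].min(2); th=(int(np.percentile(c,90))+170)//2
g=(c>max(th-15,165)).astype(np.uint8); n,l,s,ce=cv2.connectedComponentsWithStats(g); i=1+s[1:,4].argmax()
C=cam("top"); t=pix2w(C,ce[i][0]+380,ce[i][1]+262,.008); print(np.percentile(c,[10,50,90]),s[i],ce[i]+[380,262],t, "expect area px",(.08*530/1.08)**2)
t=np.array([.352,-.289,0])
for yaw in (150,157,164,171,178,188,200):
    R=yawR(yaw); tip=np.array([t[0],t[1],.10]); p=tip-.1375*R[:,0]+.051*R[:,2]
    for q0 in ([-30,35,95,0,50,-100],st['joint_positions']):
        q,e=ik(p,R,np.array(q0,float)); print(yaw,p,q,e)
```

```text
[ 79. 151. 185.] [   8   11   53   52 1500] [413.734 298.31 ] [ 0.352 -0.288  0.008] expect area px 1541.2894375857334
150 [ 0.471 -0.358  0.049] [ -48.03    38.462   93.449    0.      48.09  -108.031] 1.1657341758564144e-14
150 [ 0.471 -0.358  0.049] [ -48.03    38.462   93.449    0.      48.09  -108.031] 4.232725281383409e-15
157 [ 0.479 -0.343  0.049] [ -46.478   38.302   93.882    0.      47.817 -113.478] 2.220446049250313e-15
157 [ 0.479 -0.343  0.049] [ -46.478   38.302   93.882   -0.      47.817 -113.478] 1.3183898417423734e-15
164 [ 0.484 -0.327  0.049] [ -44.979   38.057   94.545   -0.      47.398 -118.98 ] 1.1102230246251565e-15
164 [ 0.484 -0.327  0.049] [ -44.979   38.057   94.545    0.      47.398 -118.98 ] 1.273215134570325e-09
171 [ 0.488 -0.311  0.049] [ -43.546   37.732   95.431   -0.      46.837 -124.546] 7.599476603559197e-13
171 [ 0.488 -0.311  0.049] [ -43.546   37.732   95.431    0.      46.837 -124.546] 6.01591148539127e-10
178 [ 0.489 -0.294  0.049] [ -42.189   37.331   96.531   -0.      46.138 -130.19 ] 2.49762528958148e-09
178 [ 0.489 -0.294  0.049] [ -42.189   37.331   96.531    0.      46.138 -130.19 ] 1.211557251558382e-09
188 [ 0.488 -0.27   0.049] [ -40.413   36.638   98.451   -0.      44.911 -138.414] 2.2553879704611935e-11
188 [ 0.488 -0.27   0.049] [ -40.413   36.638   98.451    0.      44.911 -138.414] 1.1102230246251565e-15
200 [ 0.481 -0.242  0.049] [ -38.588   35.649  101.246   -0.      43.105 -148.589] 2.8563887400435483e-11
200 [ 0.481 -0.242  0.049] [ -38.588   35.649  101.246   -0.      43.105 -148.589] 1.942890293094024e-14
```

Run:
```python
from kin import *
np.set_printoptions(precision=1,suppress=True,linewidth=150)
R=yawR(178); tip=np.array([.352,-.288,.10]); p=tip-.1375*R[:,0]+.051*R[:,2]
n=18; pv=p+[0,0,.10]; p0,R0=cur['position'],cur['tcp_rot']; w=Rn.from_matrix(R0.T@R).as_rotvec(); q=cur['joint_positions'].copy(); print("rot",w)
for k in range(1,n+1):
    pk=p0+(pv-p0)*k/n; Rk=R0@Rn.from_rotvec(w*k/n).as_matrix(); q2,e=ik(pk,Rk,q); G=pk-.051*Rk[:,2]
    print(k,q2,np.abs(q2-q).max(),round(e,4),"tip",((G+.1375*Rk[:,0])*1000).round(0)); q=q2
plan(pv,R,n,dp=0)
```

```text
rot [-0.7  0.6 -0.1]
1 [ 20.8  38.3  90.  -65.4  55.6 -20.8] 3.62705453261146 0.0 tip [548. 126. 149.]
2 [ 17.9  36.1  92.7 -63.5  52.  -23.6] 3.583277621459416 0.0 tip [535. 103. 152.]
3 [ 14.8  34.   95.2 -61.1  48.5 -27.2] 3.5887526254293434 0.0 tip [522.  81. 155.]
4 [ 11.4  32.1  97.4 -58.3  45.2 -31.6] 4.4714813305175625 0.0 tip [509.  58. 158.]
5 [  7.9  30.3  99.3 -54.7  42.1 -37.1] 5.472913886573924 0.0 tip [497.  34. 161.]
6 [  4.1  28.7 100.9 -50.4  39.5 -43.7] 6.569793872615328 0.0 tip [484.  11. 164.]
7 [  0.1  27.2 102.1 -45.2  37.3 -51.4] 7.690895003838072 0.0 tip [472. -13. 168.]
8 [ -4.1  26.  103.  -39.3  35.8 -60.1] 8.700615463834225 0.0 tip [460. -37. 171.]
9 [ -8.3  25.1 103.5 -32.8  35.1 -69.5] 9.413353274803008 0.0 tip [448. -61. 174.]
10 [-12.6  24.4 103.6 -26.2  35.3 -79.1] 9.661381457071911 0.0 tip [437. -85. 177.]
11 [-16.8  24.  103.4 -19.9  36.4 -88.5] 9.388246905007435 0.0 tip [ 426. -110.  181.]
12 [-21.   23.8 102.8 -14.4  38.2 -97.2] 8.685964875999431 0.0 tip [ 415. -134.  184.]
13 [ -25.    24.   101.9   -9.9   40.7 -105. ] 7.736810115678509 0.0 tip 
[... 638 characters left out ...]
-21.0, 10.0], [-0.039, 0.036, -0.005]], [[13.0, -21.0, 9.0], [-0.039, 0.036, -0.005]]]
[[[12.0, -22.0, 9.0], [-0.039, 0.036, -0.005]], [[12.0, -22.0, 9.0], [-0.039, 0.036, -0.005]], [[12.0, -22.0, 9.0], [-0.039, 0.036, -0.005]], [[11.0, -22.0, 8.0], [-0.039, 0.036, -0.005]], [[12.0, -22.0, 7.0], [-0.039, 0.036, -0.005]]]
[[[11.0, -23.0, 7.0], [-0.039, 0.036, -0.005]], [[11.0, -23.0, 6.0], [-0.039, 0.036, -0.005]], [[11.0, -23.0, 6.0], [-0.039, 0.036, -0.005]], [[11.0, -24.0, 6.0], [-0.039, 0.036, -0.005]], [[11.0, -23.0, 5.0], [-0.039, 0.036, -0.005]]]
[[[11.0, -24.0, 4.0], [-0.039, 0.036, -0.005]], [[11.0, -23.0, 4.0], [-0.039, 0.036, -0.005]], [[11.0, -24.0, 4.0], [-0.039, 0.036, -0.005]]]
```

Request:
drive_tool([
  [[-15, 0, 0], [0, 0, 0]],
  [[14, -20, 11], [-0.039, 0.036, -0.005]],
  [[13, -20, 11], [-0.039, 0.036, -0.005]],
  [[13, -20, 10], [-0.039, 0.036, -0.005]],
  [[12, -21, 10], [-0.039, 0.036, -0.005]],
])

```text
time_s: 24.3
position: [0.6606, 0.0373, 0.1918]
tcp_rot: [[-0.884, 0.216, 0.414], [-0.043, 0.846, -0.531], [-0.465, -0.488, -0.739]]
force: [-0.0, 0.5, -1.7]
opening: 0.178
grasp_force: 30.0
```

Request:
drive_tool([
  [[13, -21, 9], [-0.039, 0.036, -0.005]],
  [[12, -22, 9], [-0.039, 0.036, -0.005]],
  [[12, -22, 9], [-0.039, 0.036, -0.005]],
  [[12, -22, 9], [-0.039, 0.036, -0.005]],
  [[11, -22, 8], [-0.039, 0.036, -0.005]],
])

```text
time_s: 24.8
position: [0.6024, -0.0805, 0.1792]
tcp_rot: [[-0.952, 0.125, 0.281], [0.016, 0.933, -0.359], [-0.307, -0.337, -0.89]]
force: [0.3, 0.5, -2.7]
opening: 0.182
grasp_force: 30.0
```

Request:
drive_tool([
  [[12, -22, 7], [-0.039, 0.036, -0.005]],
  [[11, -23, 7], [-0.039, 0.036, -0.005]],
  [[11, -23, 6], [-0.039, 0.036, -0.005]],
  [[11, -23, 6], [-0.039, 0.036, -0.005]],
  [[11, -24, 6], [-0.039, 0.036, -0.005]],
])

```text
time_s: 25.3
position: [0.5448, -0.1976, 0.1671]
tcp_rot: [[-0.99, 0.06, 0.124], [0.039, 0.986, -0.164], [-0.132, -0.158, -0.979]]
force: [0.5, -0.7, -1.9]
opening: 0.182
grasp_force: 30.0
```

Request:
drive_tool([
  [[11, -23, 5], [-0.039, 0.036, -0.005]],
  [[11, -24, 4], [-0.039, 0.036, -0.005]],
  [[11, -23, 4], [-0.039, 0.036, -0.005]],
  [[11, -24, 4], [-0.039, 0.036, -0.005]],
  [[0, 0, 0], [0, 0, 0]],
])

```text
time_s: 25.8
position: [0.4988, -0.2951, 0.1562]
tcp_rot: [[-0.999, 0.036, -0.01], [0.036, 0.999, -0.008], [0.01, -0.008, -1.0]]
force: [0.3, 0.1, -0.5]
opening: 0.182
grasp_force: 30.0
```

Run:
```python
from h import *
st=read_state(); R=yawR(178); G=st['position']-.051*st['tcp_rot'][:,2]; print(st['time_s'],"tip",G+.1375*st['tcp_rot'][:,0],st['opening'],st['joint_positions'].round(1))
p=np.array([.352,-.288,.10])-.1375*R[:,0]+.051*R[:,2]; plan(p,R,4)
```

```text
25.8 tip [ 0.361899   -0.28975354  0.20856034] 0.18194131381221926 [ -41.2   29.1   90.5   -0.8   60.6 -128.8]
[[[2.1, 0.7, 26.8], [-0.002, -0.002, -0.0]], [[2.1, 0.7, 26.8], [-0.002, -0.002, -0.0]], [[2.3, 0.6, 26.8], [-0.002, -0.002, -0.0]], [[2.2, 0.5, 26.9], [-0.002, -0.002, -0.0]]]
```

Request:
drive_tool([
  [[2.2, 0.6, 20], [-0.002, -0.002, 0]],
  [[2.2, 0.6, 30], [-0.002, -0.002, 0]],
  [[2.2, 0.6, 30], [-0.002, -0.002, 0]],
  [[2.2, 0.6, 20], [-0.002, -0.002, 0]],
  [[0, 0, 7], [0, 0, 0]],
])

```text
time_s: 26.3
position: [0.488, -0.2861, 0.0477]
tcp_rot: [[-0.999, 0.032, -0.006], [0.032, 0.999, 0.005], [0.006, 0.005, -1.0]]
force: [-0.7, 0.8, -0.9]
opening: 0.178
grasp_force: 30.0
```

Request:
drive_tool([
  [[0, 0, 0], [0, 0, 0]],
  [[0, 0, 0], [0, 0, 0]],
  [[0, 0, 0], [0, 0, 0]],
  [[0, 0, 0], [0, 0, 0]],
  [[0, 0, 0], [0, 0, 0]],
])

```text
time_s: 26.8
position: [0.491, -0.2895, 0.0511]
tcp_rot: [[-1.0, 0.031, 0.001], [0.031, 1.0, -0.001], [-0.001, -0.001, -1.0]]
force: [0.3, 0.2, -1.2]
opening: 0.181
grasp_force: 30.0
```

Run:
```python
from h import *
np.set_printoptions(precision=3,suppress=True)
st=read_state(); G=st['position']-.051*st['tcp_rot'][:,2]; print(st['time_s'],"tip",G+.1375*st['tcp_rot'][:,0],st['opening'],st['grasp_force'],np.abs(st['qvel']).max(),st['tcp_rot'])
# bystanders moved? and rack-vs-before difference in the top view
a=cv2.imread("pics/top0.png").astype(int); b=capture("top")[...,::-1].astype(int); d=np.abs(a-b).max(2)
for n,(u,v) in dict(can=(337,120),jar=(248,100),offcut=(394,125)).items(): print(n,(d[v-18:v+18,u-25:u+25]>40).sum())
```

```text
26.8 tip [ 0.354 -0.285  0.102] 0.18077375864043638 29.99604357406497 0.3469628698208016 [[-1.     0.031  0.001]
 [ 0.031  1.    -0.001]
 [-0.001 -0.001 -1.   ]]
can 1682
jar 1777
offcut 1735
```

Run:
```python
from h import *
for n,pts in dict(top=dict(can=(337,120),jar=(248,100),offcut=(394,125),hole=(215,245),knob=(256,261),floor=(60,250)),side=dict(can=(201,266),jar=(147,316),offcut=(221,243),floor=(100,400),tile=(389,249))).items():
    a=cv2.imread(f"pics/{n}0.png"); b=capture(n)[...,::-1].copy(); ga,gb=[cv2.cvtColor(x,cv2.COLOR_BGR2GRAY) for x in(a,b)]
    for k,(u,v) in pts.items():
        r=16; T=ga[v-r:v+r,u-r:u+r]; S=gb[v-r-12:v+r+12,u-r-12:u+r+12]; m=cv2.matchTemplate(S,T,cv2.TM_CCOEFF_NORMED); _,mx,_,l=cv2.minMaxLoc(m)
        print(n,k,T.mean().round(),gb[v-r:v+r,u-r:u+r].mean().round(),"shift",l[0]-12,l[1]-12,"score",round(mx,3))
```

```text
top can 135.0 188.0 shift 0 0 score 1.0
top jar 153.0 207.0 shift 0 0 score 0.992
top offcut 124.0 173.0 shift 0 0 score 0.999
top hole 83.0 101.0 shift -11 9 score 0.057
top knob 49.0 109.0 shift -11 12 score 0.146
top floor 146.0 202.0 shift 0 0 score 0.939
side can 106.0 117.0 shift 0 0 score 1.0
side jar 126.0 139.0 shift 0 0 score 0.999
side offcut 116.0 128.0 shift 0 0 score 0.999
side floor 142.0 156.0 shift 0 0 score 0.977
side tile 143.0 157.0 shift 0 0 score 1.0
```

Request:
drive_tool([
  [[0, 0, 0], [0, 0, 0]],
  [[0, 0, 0], [0, 0, 0]],
  [[0, 0, 0], [0, 0, 0]],
  [[0, 0, 0], [0, 0, 0]],
])

```text
time_s: 27.35
position: [0.4905, -0.2891, 0.0502]
tcp_rot: [[-1.0, 0.032, -0.001], [0.032, 1.0, 0.0], [0.001, 0.0, -1.0]]
force: [-0.7, -0.1, -2.0]
opening: 0.183
grasp_force: 30.0
```

```bash
python3 -c "
from rig import *
print(abs(read_state()['qvel']).max(), hand_in())"
```

```text
the job is handed in; nothing more can be done
0.10188154439364658 None
```

The job is handed in at about 27 s. The rack hole measured within 1 mm of the tube's line. A first insertion stopped short at 69 mm on a wrist joint limit, so I drew the gauge out, rolled it and reinserted it. The collar then seated at 82 mm and was held for about 1 s. The gauge was drawn out and is held level and still with its tip 9 cm above the white tile. The can, jar and offcut did not move, but I did not look at the slide again after the insertion.

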